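# Change the drying cartridges in a push-to-lock manifold

### The job

Change the spent drying cartridges: for both orange-capped ones, press the port's red release collar down so that the cartridge pops up, pull it out and put it in the grey tub. Pull the drawer open, take out every fresh blue-capped cartridge there (one or two) and push each down into a free port until it locks, then push the drawer fully shut. Leave the blue-capped cartridge that is already fitted locked in its port, leave the green-capped one in the drawer, and do not knock over the jar.

Things in the scene. Friction and masses are not known exactly. Their poses are not given: they have to be found in the camera images.
- manifold: Fixed gas-drying manifold (grey base block 290 mm along its y, 100 mm along its x, a metal rail 80 mm high along its far side), origin under the middle port; its x points away from the robot, z up. Three white upright push-to-lock ports in a row along its y, 84 mm apart. Behind the ports a gauge, 110 mm high.
- port1 (a point): Centre of the mouth of port 1, on its axis, 103.5 mm above the table, at manifold y -84 mm. Port: white, 44 mm square, vertical bore 26 mm square. A cartridge set in loosely stands on a spring ejector with its foot 43 mm below the mouth, its flange 20 mm above it.
- tab1 (a point): Middle of the top of the thumb tab of port 1's red release collar, 75 mm in front of the port's axis (manifold -x), 92 mm above the table. The tab, 34 mm wide, reaches from 24 to 96 mm in front of the port's axis.
- port2 (a point): Centre of the mouth of port 2, on its axis, 103.5 mm above the table, at manifold y 0 mm. To lock: push a cartridge straight down (some 6 to 10 N) until its flange meets the mouth, foot 63 mm below the mouth: two catches snap into its groove. Let go, it springs back 1 to 2 mm and stays locked; it cannot be pulled out.
- tab2 (a point): Middle of the top of the thumb tab of port 2's red release collar, 75 mm in front of the port's axis (manifold -x), 92 mm above the table. The collar goes 6 mm straight down against a spring (about 6 to 10 N at the end, then a hard stop) and comes back by itself.
- port3 (a point): Centre of the mouth of port 3, on its axis, 103.5 mm above the table, at manifold y 84 mm. All three ports are alike. A locked cartridge has its foot about 61.5 mm below the mouth and its cap top 167 mm above the table.
- tab3 (a point): Middle of the top of the thumb tab of port 3's red release collar, 75 mm in front of the port's axis (manifold -x), 92 mm above the table. Held fully down it frees the cartridge: the ejector lifts it 18 mm within a second. Collar let go, it stays up, upright and loose in the port, to be lifted straight out.
- spent1: Spent cartridge, ORANGE cap, brown body, locked in a port at the start. Origin: centre of its foot, z up along it. Upwards from the foot: tip cone dia 14 to 24 mm, bead dia 24 to height 18, groove dia 16 to 27, stem dia 24 to 63, flange dia 36 to 67, body dia 26 to 100, cap dia 32 to 125 mm (top). 0.1 kg.
- spent1_mid (a point): Middle of spent1, 62.5 mm above its foot along its axis.
- spent2: Spent cartridge, ORANGE cap, brown body, locked in a port at the start. Origin: centre of its foot, z up along it. Upwards from the foot: tip cone dia 14 to 24 mm, bead dia 24 to height 18, groove dia 16 to 27, stem dia 24 to 63, flange dia 36 to 67, body dia 26 to 100, cap dia 32 to 125 mm (top). 0.1 kg.
- spent2_mid (a point): Middle of spent2, 62.5 mm above its foot along its axis.
- kept: Good cartridge, BLUE cap, clear body, already locked in one of the ports; it stays. Origin: centre of its foot, z up along it. Upwards from the foot: tip cone dia 14 to 24 mm, bead dia 24 to height 18, groove dia 16 to 27, stem dia 24 to 63, flange dia 36 to 67, body dia 26 to 100, cap dia 32 to 125 mm (top). 0.1 kg.
- fresh1: Fresh cartridge, BLUE cap, clear body, in one of the drawer's three pockets at the start (one or two are there). Origin: centre of its foot, z up along it. Upwards from the foot: tip cone dia 14 to 24 mm, bead dia 24 to height 18, groove dia 16 to 27, stem dia 24 to 63, flange dia 36 to 67, body dia 26 to 100, cap dia 32 to 125 mm (top). 0.1 kg.
- fresh2: Fresh cartridge, BLUE cap, clear body, in one of the drawer's three pockets at the start (one or two are there). Origin: centre of its foot, z up along it. Upwards from the foot: tip cone dia 14 to 24 mm, bead dia 24 to height 18, groove dia 16 to 27, stem dia 24 to 63, flange dia 36 to 67, body dia 26 to 100, cap dia 32 to 125 mm (top). 0.1 kg.
- other: Cartridge of another type, GREEN cap, white body, standing in one of the drawer's pockets; it stays there. Origin: centre of its foot, z up along it. Upwards from the foot: tip cone dia 14 to 24 mm, bead dia 24 to height 18, groove dia 16 to 27, stem dia 24 to 63, flange dia 36 to 67, body dia 26 to 100, cap dia 32 to 125 mm (top). 0.1 kg.
- cabinet: Fixed white low cabinet, 250 mm wide (its y), 190 mm deep (its x, pointing away from the robot), top 172 mm above the table; origin at the middle of the lower edge of its front.
- drawer (a joint): Opening of the cabinet's blue-fronted drawer, m: 0 shut, 0.145 fully out, sliding along the cabinet's -x, about 3 N of friction, stays where it is left. Opened 0.13 or more the row of pockets lies 70 mm or more in front of the cabinet.
- drawer_handle (a point): Middle of the drawer's handle bar: 10 mm round, 120 mm long along the cabinet's y, 135 mm above the table, axis 45 mm in front of the drawer's front panel (40 mm clear behind the bar; panel top 154 mm above the table). Two posts 110 mm apart carry it. It moves with the drawer.
- drawer_floor (a point): Floor of the middle pocket in the drawer, 14 mm above the table, 60 mm behind the drawer's front face; axes as the cabinet's; moves with the drawer. Three pockets, 28 mm square and 45 mm deep, lie 72 mm apart along y (-72, 0, +72 mm); the cartridges stand upright in them.
- tub: Loose grey open tub for waste, 170 mm along its x, 150 mm along its y, 70 mm high, walls and floor 5 mm; origin under its centre. 0.9 kg.
- jar: Amber jar with a yellow lid, 60 mm dia, 80 mm tall, loose bystander; origin under its centre, z up.
Things that resemble listed ones, but are neither listed nor needed, are in the scene too. What is shaped like the kept but turquoise is not meant. Leave any pink look-alike of the spent1 alone.

How it is judged (in metres and radians):
On the way, in this order (a step that is already met when the one before it is completed fails the run):
1. the drawer has been pulled open (more than 80 mm) (value of joint drawer above 0.08 m), for 0.2 s.
2. every fresh cartridge is locked in a port (((horizontal distance between fresh1 and port1 below 0.005 m and z of fresh1 in the frame of port1 below -0.058 m and angle between fresh1's own z axis and vertical below 0.08 rad) or (horizontal distance between fresh1 and port2 below 0.005 m and z of fresh1 in the frame of port2 below -0.058 m and angle between fresh1's own z axis and vertical below 0.08 rad) or (horizontal distance between fresh1 and port3 below 0.005 m and z of fresh1 in the frame of port3 below -0.058 m and angle between fresh1's own z axis and vertical below 0.08 rad)) and linear speed of each of fresh1, fresh2 below 0.02 m/s and ((horizontal distance between fresh2 and port1 below 0.005 m and z of fresh2 in the frame of port1 below -0.058 m and angle between fresh2's own z axis and vertical below 0.08 rad) or (horizontal distance between fresh2 and port2 below 0.005 m and z of fresh2 in the frame of port2 below -0.058 m and angle between fresh2's own z axis and vertical below 0.08 rad) or (horizontal distance between fresh2 and port3 below 0.005 m and z of fresh2 in the frame of port3 below -0.058 m and angle between fresh2's own z axis and vertical below 0.08 rad))), for 0.2 s.
At the end, for the whole second after the job is handed in: Fresh and kept cartridges upright and locked (foot over 58 mm below the mouth, within 5 mm of the axis); each spent one in the tub (middle within the walls, under 85 mm above its underside); the green-capped one upright in the drawer; drawer shut to 8 mm; all at rest (all of step 2 and ((horizontal distance between kept and port1 below 0.005 m and z of kept in the frame of port1 below -0.058 m and angle between kept's own z axis and vertical below 0.08 rad) or (horizontal distance between kept and port2 below 0.005 m and z of kept in the frame of port2 below -0.058 m and angle between kept's own z axis and vertical below 0.08 rad) or (horizontal distance between kept and port3 below 0.005 m and z of kept in the frame of port3 below -0.058 m and angle between kept's own z axis and vertical below 0.08 rad)) and linear speed of kept below 0.02 m/s and x of spent1_mid in the frame of tub between -0.08 and 0.08 m and y of spent1_mid in the frame of tub between -0.07 and 0.07 m and z of spent1_mid in the frame of tub between 0 and 0.085 m and linear speed of each of spent1, spent2 below 0.03 m/s and x of spent2_mid in the frame of tub between -0.08 and 0.08 m and y of spent2_mid in the frame of tub between -0.07 and 0.07 m and z of spent2_mid in the frame of tub between 0 and 0.085 m and x of other in the frame of drawer_floor between -0.03 and 0.03 m and y of other in the frame of drawer_floor between -0.11 and 0.11 m and z of other in the frame of drawer_floor below 0.015 m and angle between other's own z axis and vertical below 0.25 rad and value of joint drawer below 0.008 m); the robot touches nothing.
It fails at once if the cartridge already fitted is released or pulled (moved more than 10 mm) (distance of kept from where it was at the start of the episode above 0.01 m).
It fails at once if the jar is knocked over (angle between jar's own z axis and vertical above 0.6 rad).
Of fresh1, fresh2 only 1 to 2 are there at a start; the rules pass over those that are not, and their reading is None.
At some moment in a run one of tub may be knocked a few centimetres aside while the robot is not near it.
It also fails if it takes over 208 s, if anything falls off the work surface, if the arm or the gripper's body presses on something with over 40 N, if the wrist force passes 120 N, or if a joint passes its speed limit or range.

### The arm

A 6-joint arm with a two-finger parallel gripper is mounted at the origin on the work surface. World frame = base frame: x ahead of the robot, y to its left, z up, the work surface at z = 0. Lengths are in mm, angles in rad, forces in N, time in s.
With the tool pointing down it reaches from about 325 to 775 mm from the base axis. Payload 9.3 kg.
Tool frame: the origin (TCP) lies where the fingers leave the gripper's body, on its centre line; the fingertips stand 73 mm ahead of it and the grasp point (between the pads) lies 54 mm ahead of it (arm.tip_extent is the distance from the TCP to the fingertips, in mm); x points along the fingers, y is the direction in which the jaws open and shut, and the axes are right-handed (so a half turn about x gives the same grasp; the last joint's range is limited). The gripper opens to 85 mm and grips with 20 to 120 N. Pads are 22 mm wide; open, the fingers measure 114 mm over their backs; the gripper's body (76 mm by 85 mm) begins 54 mm behind the grasp point. The pads swing forward as they close: fully open they stand 13 mm farther back than shut.
Start: joints at [-1.422, 0.259, 0.021, 1.334, 0, 1.418], TCP at [163.475, -525.141, 303.879] pointing down, gripper open.
Joint ranges: [-3.04, 3.04], [-0.91, 1.82], [-1.04, 1.36], [-1.92, 1.95], [-1.52, 1.45], [-3.14, 3.14]. Speed limits (rad/s): [2.22, 2.22, 2.79, 3.14, 3.14, 3.14].

### API

Orientations are given as a 3x3 rotation matrix whose columns are the frame's x, y, z axes.
In Python, from rig import arm, grab_frame, camera_info, ticket gives the robot as it stands. The module is installed in compiled form; this text tells all that it offers.
- The arm moves only by the tool send_rows, never from a script. Its argument "moves" is a list of rows, each an object of numbers: "x", "y", "z": the shift along the tool's x, y, z as a fraction of full scale; "wx", "wy", "wz": the turn, a rotation vector about the tool's x, y, z as a fraction of full scale. A call has 1 to 8 rows; each row shifts and turns the pose as measured when the row begins, along the tool's axes as they then stand; what a row does not reach is not made up. Full scale, the value 1, is 0.02 m for a shift and pi rad for a turn. A row lasts 1/12 s, in which the tool goes at most 41.7 mm and 7.16 degrees, less where a joint would pass 70% of its speed; a pose out of reach is approached as far as the arm can. A call with a number of a shift or a turn outside -1 to 1 is refused whole. A call with a gripper value outside its range is refused whole. "gripper" is the opening, from 0 (shut) to 1 (fully open), set as the call begins (left out, the last holds). The fingers move at their own pace and stop on an object; "squeeze" is the grip in N (left out, the last holds). Time passes only in rows, so rows that do not move let the fingers close. It gives the time, the measured TCP pose, the force and the opening at its end, in the units of the state.
- arm.get_obs(): the state, without advancing time (a new reading comes with each control period).
- grab_frame(name): name is "scene" or "side" or "wrist"; returns the picture (420x560x3 uint8, blue, green, red); there is no depth.
- camera_info(name): a dict with "fx", "fy", "cx", "cy" (pixels), "R" (3x3) and "t" (3): a world point X has camera coordinates R X + t; the wrist camera has in their place "mount" (4x4, takes a point from camera to tool coordinates, whose origin is the TCP and whose axes are the tool frame's). Camera axes: x right, y down, z forward; pixel columns grow to the right and rows downward; lengths in mm; the calibration is good to about 2 mm. A picture is of the moment at which its call begins: read the wrist's pose just before it. camera_info takes no time and is no camera call.
- ticket.sign_off(): hands the job in, once; it reports no verdict.
The state is a dict: "time": time; "qpos": joint angles; "qd": joint speeds; "joint_efforts": joint torques, N m; "position": TCP position; "ee_rot": TCP orientation; "wrist_force": force on the tool from outside, world axes, zero at the start; "ft_torque": the same for the moment, N m; "gripper_width": finger opening in mm.
Only numpy, scipy, OpenCV 4.12 (cv2) and the standard library are available. Lean on these libraries where they do the work, as an engineer would, in place of code of your own. Each camera call takes 0.05 s, during which the arm holds its last target.

## Working session

There is one attempt and no reset: what is moved stays moved. The work goes in short steps, Python scripts to look and compute and a tool call to move; the robot and the scene stay as the last step left them, time stands still between calls to the robot, and variables do not carry over. Pictures are saved under pics/ and viewed, and the job is handed in when it is done.

Besides the shell and the picture viewer there is one more tool, called after "Call:" by a JSON object that holds its "method" and its "body". send_rows: Moves the arm, as the interface text tells. Its arguments: {"type":"object","properties":{"moves":{"type":"array","items":{"type":"object","properties":{"x":{"type":"number"},"y":{"type":"number"},"z":{"type":"number"},"wx":{"type":"number"},"wy":{"type":"number"},"wz":{"type":"number"}}}},"gripper":{"type":"number"},"squeeze":{"type":"number"}},"required":["moves"]}

```bash
ls; mkdir -p pics; python3 - <<'E'
from rig import arm, grab_frame, camera_info, ticket
import cv2, numpy as np
print(arm.get_obs())
for n in ["scene","side","wrist"]:
    print(n,camera_info(n)); cv2.imwrite(f"pics/{n}0.png",grab_frame(n))
print(arm.tip_extent)
E
```

```text
pics
{'time': 0.0, 'qpos': array([-1.42157647e+00,  2.59195754e-01,  2.07724598e-02,  1.33370959e+00,
       -1.05362447e-05,  1.41822076e+00]), 'qd': array([-6.40147787e-04,  4.19192364e-04,  6.19412073e-04,  5.30082530e-05,
        1.04047212e-03, -6.86486713e-04]), 'joint_efforts': array([ 1.54012821e-03, -5.55642128e+01,  3.44530070e+01,  1.36715773e-02,
       -2.58165974e-04,  3.81471963e-06]), 'position': array([ 163.45774651, -524.9570723 ,  303.26838379]), 'ee_rot': array([[-2.09119925e-04,  2.97234834e-01, -9.54804383e-01],
       [ 1.32013286e-03, -9.54803490e-01, -2.97234845e-01],
       [-9.99999107e-01, -1.32262637e-03, -1.92721038e-04]]), 'wrist_force': array([0.16995151, 0.68460376, 1.09182382]), 'ft_torque': array([ 0.01078482, -0.05755017,  0.06875438]), 'gripper_width': 85.68001362729034}
scene {'fx': 484.40186310879534, 'fy': 484.40186310879534, 'cx': 269.523218492873, 'cy': 204.48245553610414, 'R': array([[-9.99930248e-01, -1.12373362e-02,  3.63606518e-03],
       [-1.17948244e-02,  9.33982527e-01, -3.57123958e-01],
       [ 6.17100647e-04, -3.57141935e-01, -9.34
[... 155 characters left out ...]
cy': 210.7588598097797, 'R': array([[ 0.98779582, -0.15538358,  0.01074076],
       [-0.09584626, -0.66076769, -0.7444458 ],
       [ 0.1227718 ,  0.73433099, -0.6675965 ]]), 't': array([-554.72184379,  152.72077848,  938.24640217])}
wrist {'fx': 316.69094157716575, 'fy': 316.69094157716575, 'cx': 284.28463543469803, 'cy': 206.85045928904538, 'mount': array([[ 1.34439176e-04, -2.96273732e-01,  9.55103061e-01,
        -7.04402108e+01],
       [ 9.99999791e-01, -5.64439501e-04, -3.15848370e-04,
         3.79713774e-01],
       [ 6.32675471e-04,  9.55102904e-01,  2.96273594e-01,
        -7.62795013e+01],
       [ 0.00000000e+00,  0.00000000e+00,  0.00000000e+00,
         1.00000000e+00]])}
72.6
```

View pics/scene0.png

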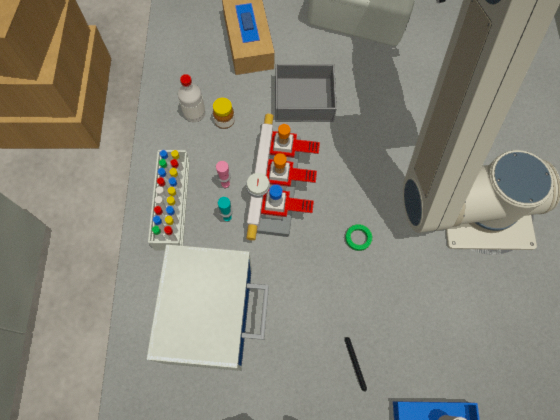

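View pics/side0.png

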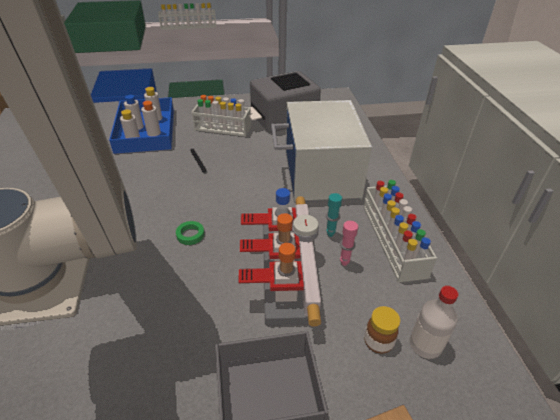

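View pics/wrist0.png

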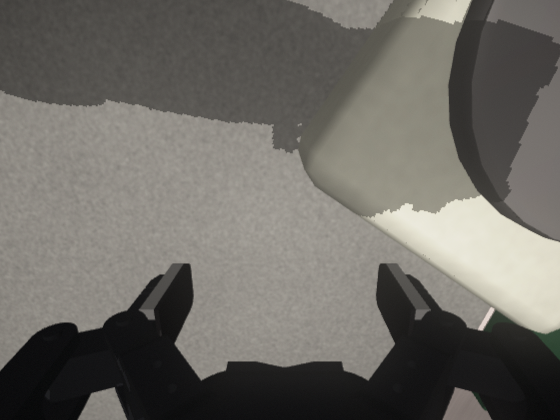

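Scene view: orange caps at about (284,131) and (280,160), and the fitted blue cap at (276,192). Red tabs lie to the right at x≈300–318. The tub is near (305,92), the jar (223,110), the cabinet (200,305) with its handle at (262,312). Pink (223,172) and turquoise (225,207) are look-alikes standing on the table, to be left alone. Next I measure.

```bash
cat > h.py <<'E'
import cv2, numpy as np
from rig import arm, grab_frame, camera_info, ticket
def rays(cam,uv):
    c=camera_info(cam); uv=np.atleast_2d(uv).astype(float)
    d=np.c_[(uv[:,0]-c['cx'])/c['fx'],(uv[:,1]-c['cy'])/c['fy'],np.ones(len(uv))]
    if cam=='wrist':
        o=arm.get_obs(); M=c['mount']; R=o['ee_rot']@M[:3,:3]
        return o['position']+o['ee_rot']@M[:3,3], d@R.T
    return -c['R'].T@c['t'], d@c['R']
def onz(cam,uv,z):
    o,d=rays(cam,uv); return o+d*((z-o[2])/d[:,2])[:,None]
def tri(a,ua,b,ub):
    o1,d1=rays(a,ua);o2,d2=rays(b,ub);d1=d1[0]/np.linalg.norm(d1[0]);d2=d2[0]/np.linalg.norm(d2[0])
    s=np.linalg.lstsq(np.c_[d1,-d2],o2-o1,rcond=None)[0]
    p=o1+s[0]*d1;q=o2+s[1]*d2; return (p+q)/2,np.linalg.norm(p-q)
def proj(cam,X):
    c=camera_info(cam); X=np.atleast_2d(X)
    if cam=='wrist':
        o=arm.get_obs(); M=c['mount']; R=o['ee_rot']@M[:3,:3]; t=o['position']+o['ee_rot']@M[:3,3]
        p=(X-t)@R
    else: p=X@c['R'].T+c['t']
    return np.c_[p[:,0]/p[:,2]*c['fx']+c['cx'],p[:,1]/p[:,2]*c['fy']+c['cy']]
HSV={'orange':((7,150,90),(16,255,255)),'blue':((104,140,60),(118,255,255)),'red':((0,190,80),(3,255,255)),'yellow':((22,150,120),(30,255,255)),'green':((50,120,50),(75,255,255))}
def blobs(img,col,amin=20):
    m=cv2.inRange(cv2.cvtColor(img,cv2.COLOR_BGR2HSV),*HSV[col])
    n,l,s,c=cv2.connectedComponentsWithStats(m)
    return [(tuple(np.round(c[i],1)),s[i].tolist()) for i in range(1,n) if s[i][4]>=amin]
def st():
    o=arm.get_obs(); print('t',round(o['time'],2),'p',np.round(o['position'],1),'F',np.round(o['wrist_force'],1),'w',round(o['gripper_width'],1))
    print(np.round(o['ee_rot'],3).tolist()); return o
E
python3 - <<'E'
from h import *
for n in ['scene','side']:
    im=cv2.imread(f'pics/{n}0.png')
    for c in HSV: print(n,c,blobs(im,c))
im=cv2.imread('pics/scene0.png')
cv2.imwrite('pics/crop_s.png',cv2.resize(im[50:250,200:340],None,fx=4,fy=3*4/3,interpolation=2)[:,:])
cv2.imwrite('pics/crop_c.png',cv2.resize(im[235:375,140:280],None,fx=4,fy=4,interpolation=2))
im=cv2.imread('pics/side0.png')
cv2.imwrite('pics/crop_d.png',cv2.resize(im[180:330,220:340],None,fx=5,fy=4*5/4,interpolation=2)[:600])
E
```

```text
scene orange [((np.float64(223.1), np.float64(117.4)), [213, 112, 20, 10, 77]), ((np.float64(283.3), np.float64(131.9)), [278, 124, 12, 17, 138]), ((np.float64(279.6), np.float64(160.5)), [273, 153, 14, 17, 148])]
scene blue [((np.float64(246.9), np.float64(22.7)), [236, 4, 23, 38, 460]), ((np.float64(163.4), np.float64(153.8)), [160, 150, 8, 9, 49]), ((np.float64(161.4), np.float64(171.9)), [158, 168, 8, 9, 50]), ((np.float64(172.3), np.float64(181.3)), [169, 177, 8, 9, 48]), ((np.float64(275.3), np.float64(191.8)), [270, 185, 12, 15, 149]), ((np.float64(169.7), np.float64(210.0)), [166, 206, 8, 9, 54]), ((np.float64(156.6), np.float64(219.7)), [153, 216, 8, 9, 52]), ((np.float64(248.5), np.float64(276.0)), [247, 270, 3, 12, 22]), ((np.float64(244.8), np.float64(310.7)), [242, 289, 7, 43, 86]), ((np.float64(240.6), np.float64(351.2)), [239, 338, 4, 27, 54]), ((np.float64(434.1), np.float64(410.1)), [393, 402, 86, 18, 1405])]
scene red [((np.float64(185.7), np.float64(79.6)), [181, 75, 10, 11, 86]), ((np.float64(272.6), np.float64(144.8)), [270, 132, 8, 23, 75]), ((np.float64(302.5),
[... 2874 characters left out ...]
loat64(111.9)), [122, 110, 9, 5, 35]), ((np.float64(383.7), np.float64(189.6)), [381, 187, 7, 7, 30]), ((np.float64(392.9), np.float64(207.5)), [388, 201, 11, 17, 79]), ((np.float64(403.5), np.float64(225.8)), [400, 223, 8, 8, 42]), ((np.float64(412.4), np.float64(242.9)), [409, 239, 8, 12, 53]), ((np.float64(385.4), np.float64(318.9)), [372, 307, 28, 27, 539])]
side green [((np.float64(199.7), np.float64(102.3)), [198, 100, 5, 6, 23]), ((np.float64(207.4), np.float64(103.1)), [205, 100, 5, 7, 27]), ((np.float64(390.9), np.float64(183.5)), [388, 180, 7, 9, 37]), ((np.float64(189.5), np.float64(232.5)), [176, 222, 28, 23, 369]), ((np.float64(419.9), np.float64(233.9)), [416, 229, 9, 11, 63])]
```

View pics/crop_s.png

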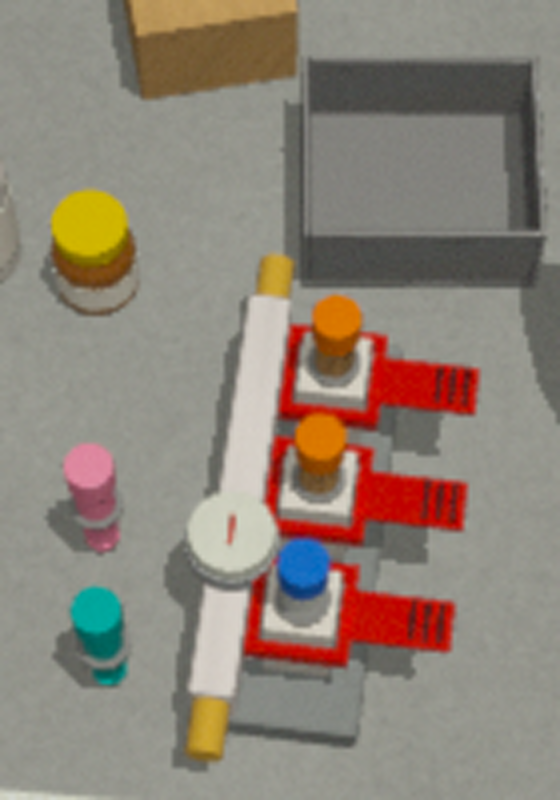

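View pics/crop_c.png

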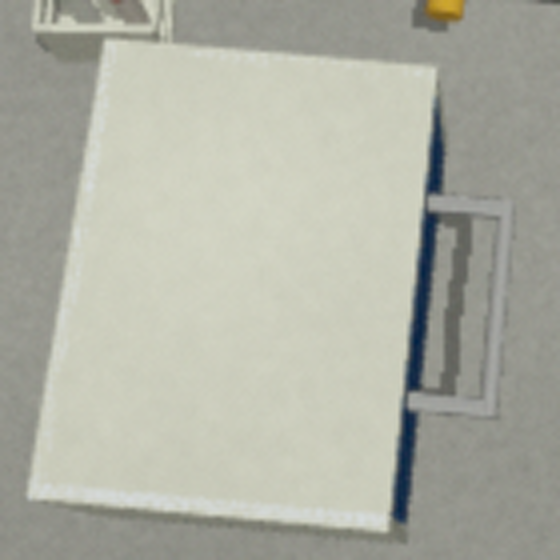

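View pics/crop_d.png

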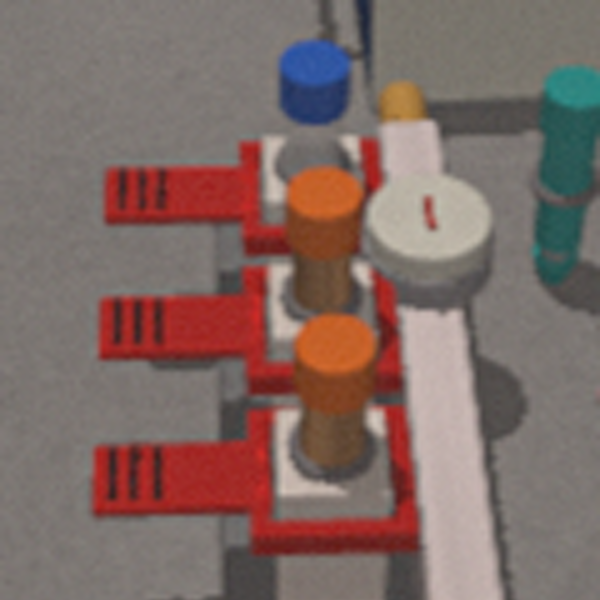

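```bash
python3 - <<'E'
from h import *
# caps: centroid of cap blob ~ z 160
for a,b in [((283.3,131.9),(286.5,252.3)),((279.6,160.5),(284.4,222.4)),((275.3,191.8),(282.5,195.6))]:
    print('tri',tri('scene',a,'side',b))
# corner points of cabinet top
print(onz('scene',[[166,247],[250,251],[240,366],[149,359]],172))
print('handle',onz('scene',[[267,286],[263,339]],135))
print('tub rim',onz('scene',[[275,65],[335,66],[335,121],[276,120]],70))
print('jar',onz('scene',[[222,106.5]],80))
print('tabs ends',onz('scene',[[319,147],[316,176],[313,206]],92))
E
```

```text
tri (array([ 552.91985803, -142.37061511,  153.65645936]), np.float64(2.1109346088389302))
tri (array([562.17542809, -61.33722866, 155.11419133]), np.float64(1.7614357858456617))
tri (array([572.08388508,  22.76400704, 156.22496943]), np.float64(2.019962534483661))
[[819.94921078 167.51580493 172.        ]
 [629.44132245 174.54277858 172.        ]
 [643.89294836 421.52882382 172.        ]
 [834.21297251 409.82513759 172.        ]]
handle [[590.12243596 246.20711195 135.        ]
 [597.36043531 363.18204103 135.        ]]
tub rim [[ 575.68567669 -408.84110643   70.        ]
 [ 402.51287788 -407.78938201   70.        ]
 [ 409.25453224 -225.76535378   70.        ]
 [ 571.62180143 -226.7451605    70.        ]]
jar [[ 721.01250483 -261.50809211   80.        ]]
tabs ends [[ 457.79409108 -133.33766878   92.        ]
 [ 467.65278394  -49.31539875   92.        ]
 [ 477.1158222    33.55233701   92.        ]]
```

Fitted blue cap is at port 3 (+y end), with orange ones at ports 1 and 2. Manifold yaw is about -0.116 rad and cabinet yaw about -0.058. I turn the wrist half round in place so the jaws run along the manifold's y with joint 6 mid-range.

Call:
{"method": "send_rows", "body": {"moves": [{"wx":-0.0395},{"wx":-0.0395},{"wx":-0.0395},{"wx":-0.0395},{"wx":-0.0395},{"wx":-0.0395},{"wx":-0.0395},{"wx":-0.0395}], "gripper": 0}}

```text
invalid input at $.moves[0]: expected keys x, y, z, wx, wy, wz
```

Call:
{"method": "send_rows", "body": {"moves": [{"wx":-0.0395},{"wx":-0.0395},{"wx":-0.0395},{"wx":-0.0395},{"wx":-0.0395},{"wx":-0.0395},{"wx":-0.0395},{"wx":-0.0395}]}}

```text
invalid input at $.moves[0]: expected keys x, y, z, wx, wy, wz
```

Call:
{"method": "send_rows", "body": {"moves": [{"wx":-0.0395},{"wx":-0.0395},{"wx":-0.0395},{"wx":-0.0395},{"wx":-0.0395},{"wx":-0.0395}]}}

```text
invalid input at $.moves[0]: expected keys x, y, z, wx, wy, wz
```

All keys are needed.

Call:
{"method": "send_rows", "body": {"moves": [{"x":0,"y":0,"z":0,"wx":-0.0395,"wy":0,"wz":0},{"x":0,"y":0,"z":0,"wx":-0.0395,"wy":0,"wz":0},{"x":0,"y":0,"z":0,"wx":-0.0395,"wy":0,"wz":0},{"x":0,"y":0,"z":0,"wx":-0.0395,"wy":0,"wz":0},{"x":0,"y":0,"z":0,"wx":-0.0395,"wy":0,"wz":0},{"x":0,"y":0,"z":0,"wx":-0.0395,"wy":0,"wz":0},{"x":0,"y":0,"z":0,"wx":-0.0395,"wy":0,"wz":0},{"x":0,"y":0,"z":0,"wx":-0.0395,"wy":0,"wz":0}], "gripper": 0}}

```text
time: 0.82
position: [163.4, -524.3, 301.0]
ee_rot: [[-0.001, 0.965, -0.264], [0.006, -0.263, -0.965], [-1.0, -0.002, -0.005]]
wrist_force: [-0.5, 0.9, -1.3]
gripper_width: 0.6
```

Call:
{"method": "send_rows", "body": {"moves": [{"x":0,"y":0,"z":-1,"wx":-0.0395,"wy":0,"wz":0},{"x":0,"y":0,"z":-1,"wx":-0.0395,"wy":0,"wz":0},{"x":0,"y":0.2,"z":-1,"wx":-0.0395,"wy":0,"wz":0},{"x":0,"y":0.4,"z":-1,"wx":-0.0395,"wy":0,"wz":0},{"x":0,"y":0.6,"z":-0.9,"wx":-0.0395,"wy":0,"wz":0},{"x":0,"y":0.8,"z":-0.8,"wx":-0.0395,"wy":0,"wz":0},{"x":0,"y":0.9,"z":-0.6,"wx":-0.0395,"wy":0,"wz":0},{"x":0,"y":1,"z":-0.4,"wx":-0.0395,"wy":0,"wz":0}]}}

```text
time: 1.48
position: [219.9, -362.6, 298.5]
ee_rot: [[-0.002, 0.743, 0.669], [0.011, 0.669, -0.743], [-1.0, 0.005, -0.01]]
wrist_force: [0.5, 0.4, -1.0]
gripper_width: -0.3
```

Call:
{"method": "send_rows", "body": {"moves": [{"x":0,"y":1,"z":-0.2,"wx":-0.0395,"wy":0,"wz":0},{"x":0,"y":1,"z":0,"wx":-0.0395,"wy":0,"wz":0},{"x":0,"y":1,"z":0.2,"wx":-0.0395,"wy":0,"wz":0},{"x":0,"y":1,"z":0.4,"wx":-0.0395,"wy":0,"wz":0},{"x":0,"y":1,"z":0.6,"wx":-0.0395,"wy":0,"wz":0},{"x":0,"y":1,"z":0.7,"wx":-0.025,"wy":0,"wz":0},{"x":0,"y":1,"z":0.8,"wx":0,"wy":0,"wz":0},{"x":0,"y":1,"z":0.8,"wx":0,"wy":0,"wz":0}]}}

```text
time: 2.15
position: [351.5, -226.8, 299.3]
ee_rot: [[-0.003, 0.122, 0.992], [0.011, 0.992, -0.122], [-1.0, 0.011, -0.004]]
wrist_force: [0.3, -1.3, -0.4]
gripper_width: 0.0
```

Call:
{"method": "send_rows", "body": {"moves": [{"x":0,"y":1,"z":0.8,"wx":0,"wy":0,"wz":-0.0035},{"x":0,"y":1,"z":0.8,"wx":0,"wy":0,"wz":0},{"x":0,"y":1,"z":1,"wx":0,"wy":0,"wz":0},{"x":0,"y":1,"z":1,"wx":0,"wy":0,"wz":0},{"x":0,"y":1,"z":1,"wx":0,"wy":0,"wz":0},{"x":0,"y":0.9,"z":1,"wx":0,"wy":0,"wz":0},{"x":0,"y":0.9,"z":1,"wx":0,"wy":0,"wz":0},{"x":0,"y":0,"z":0,"wx":0,"wy":0,"wz":0}]}}

```text
time: 2.82
position: [506.9, -97.0, 297.8]
ee_rot: [[-0.005, 0.119, 0.993], [0.001, 0.993, -0.119], [-1.0, 0.0, -0.005]]
wrist_force: [-0.2, 0.2, -1.1]
gripper_width: -0.2
```

```bash
python3 - <<'E'
from h import *
st()
im=grab_frame('wrist'); cv2.imwrite('pics/w1.png',im)
for c in ['orange','blue','red']: print(c,blobs(im,c,60))
s=grab_frame('scene'); cv2.imwrite('pics/s1.png',s)
print(arm.get_obs()['qpos'])
E
```

```text
t 2.82 p [506.9 -97.  297.8] F [-0.2  0.2 -1.1] w -0.2
[[-0.005, 0.119, 0.993], [0.001, 0.993, -0.119], [-1.0, 0.0, -0.005]]
orange [((np.float64(341.7), np.float64(281.3)), [321, 257, 45, 50, 1655]), ((np.float64(231.3), np.float64(281.2)), [209, 258, 45, 49, 1603]), ((np.float64(181.2), np.float64(355.3)), [172, 348, 20, 16, 139])]
blue [((np.float64(460.7), np.float64(289.8)), [440, 270, 42, 39, 1236])]
red [((np.float64(245.3), np.float64(199.4)), [217, 148, 60, 102, 2283]), ((np.float64(329.5), np.float64(201.3)), [297, 167, 70, 72, 1851]), ((np.float64(411.5), np.float64(192.1)), [407, 182, 13, 27, 99]), ((np.float64(212.2), np.float64(258.0)), [208, 239, 9, 39, 194]), ((np.float64(300.2), np.float64(249.6)), [297, 240, 7, 20, 76])]
[-0.35522367  0.20267683 -0.06877985  1.30543564 -0.00187757 -0.23541433]
```

View pics/w1.png

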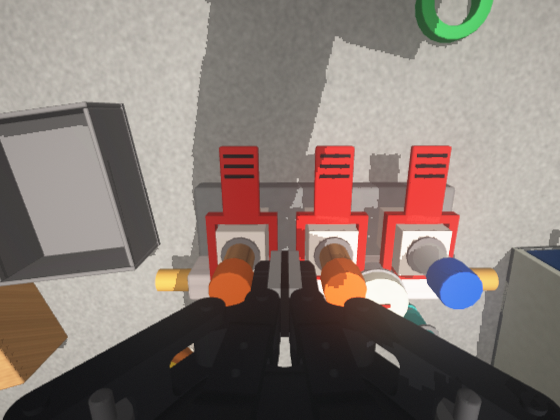

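Wrist view: three tabs' far ends at (239,147), (335,147), (430,147); port bodies around (240,240), (333,240), (425,245); tub at left.

```bash
python3 - <<'E'
from h import *
im=cv2.imread('pics/w1.png')
h=cv2.cvtColor(im,cv2.COLOR_BGR2HSV)
red=(cv2.inRange(h,(0,140,60),(6,255,255))|cv2.inRange(h,(174,140,60),(180,255,255)))
ends=[]
for cx in (239,335,430):
    # lateral edges at rows 185-205, distal edge
    e=[]
    for r in range(186,206):
        xs=np.where(red[r,cx-30:cx+30])[0]+cx-30; e.append((xs.min()-.5,xs.max()+.5))
    e=np.median(e,0); 
    L=onz('wrist',[[e[0],195],[e[1],195]],92)
    col=[np.where(red[120:170,c])[0].min()+120 for c in range(cx-10,cx+11)]
    D=onz('wrist',[[cx,np.median(col)-.5]],92)[0]
    print('w',np.linalg.norm(L[0]-L[1]),'mid',L.mean(0),'dist end',D)
    ends.append((L.mean(0),D))
cv2.imwrite('pics/w1c.png',cv2.resize(im[140:310,190:490],None,fx=2.6,fy=2.6,interpolation=2))
E
```

```text
w 33.417166905884635 mid [ 498.0457981 -138.149023    92.       ] dist end [ 455.19340375 -132.06136721   92.        ]
w 34.31654365280175 mid [508.07846323 -55.21536128  92.        ] dist end [464.29949591 -49.71095905  92.        ]
w 34.31277483510258 mid [518.05580005  27.26093653  92.        ] dist end [474.14270118  31.63665926  92.        ]
```

View pics/w1c.png

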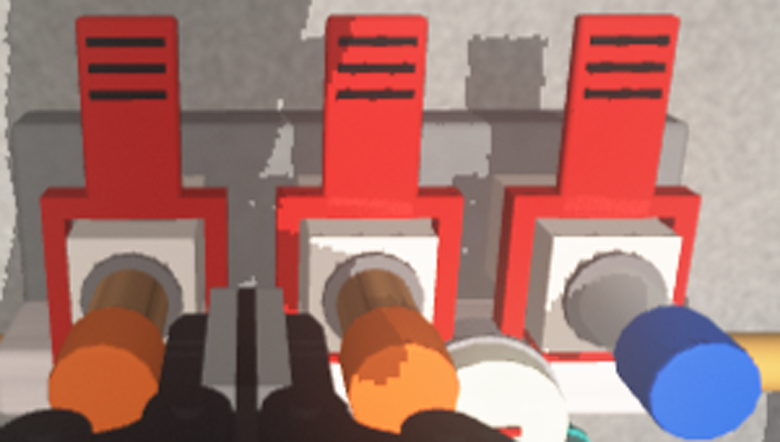

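```bash
cat >> h.py <<'E'
YX=0.1205
MX=np.array([np.cos(YX),-np.sin(YX),0]);MY=np.array([np.sin(YX),np.cos(YX),0])
O=np.array([560.5,-61.2,0])
PORT={i:O+(i-2)*84*MY for i in (1,2,3)}
TAB={i:PORT[i]-75*MX for i in (1,2,3)}
def d(x,y,z,phi=None):
    o=st(); v=o['ee_rot'].T@(np.array([x,y,z])-o['position'])
    print('delta tool mm',np.round(v,1),'units',np.round(v/20,2))
    if phi is not None:
        f=np.arctan2(o['ee_rot'][1,1],o['ee_rot'][0,1]); print('phi',round(f,3),'wx units',round(-(phi-f)/np.pi,4))
    R=o['ee_rot']; down=R.T@np.array([0,0,-1.]); rv=np.cross([1,0,0],down); print('level rv units',np.round(rv/np.pi,4))
E
python3 -c "
from h import *
print(PORT,TAB); d(*TAB[1][:2],175,np.pi/2-YX)"
```

```text
{1: array([ 550.40247788, -144.59088707,    0.        ]), 2: array([560.5, -61.2,   0. ]), 3: array([570.59752212,  22.19088707,   0.        ])} {1: array([ 475.94632871, -135.57524233,    0.        ]), 2: array([486.04385083, -52.18435525,   0.        ]), 3: array([496.14137294,  31.20653182,   0.        ])}
t 2.92 p [504.6 -98.5 297.9] F [-0.3  0.1  0.8] w 0.4
[[-0.006, 0.12, 0.993], [0.0, 0.993, -0.12], [-1.0, -0.0, -0.006]]
delta tool mm [123.  -40.2 -23.2] units [ 6.15 -2.01 -1.16]
phi 1.451 wx units 0.0002
level rv units [ 0.     -0.002   0.0001]
```

Call:
{"method": "send_rows", "body": {"moves": [{"x":0,"y":-0.67,"z":-0.4,"wx":0,"wy":-0.002,"wz":0},{"x":0.3,"y":-0.67,"z":-0.4,"wx":0,"wy":0,"wz":0},{"x":0.8,"y":-0.67,"z":-0.35,"wx":0,"wy":0,"wz":0},{"x":1,"y":0,"z":0,"wx":0,"wy":0,"wz":0},{"x":1,"y":0,"z":0,"wx":0,"wy":0,"wz":0},{"x":1,"y":0,"z":0,"wx":0,"wy":0,"wz":0},{"x":0.8,"y":0,"z":0,"wx":0,"wy":0,"wz":0},{"x":0.3,"y":0,"z":0,"wx":0,"wy":0,"wz":0}]}}

```text
time: 3.58
position: [469.7, -141.7, 192.4]
ee_rot: [[0.002, 0.125, 0.992], [-0.004, 0.992, -0.125], [-1.0, -0.003, 0.003]]
wrist_force: [-0.8, 0.5, -0.4]
gripper_width: 0.2
```

```bash
python3 -c "
from h import *
d(*TAB[1][:2],165,np.pi/2-YX); cv2.imwrite('pics/w2.png',grab_frame('wrist'))"
```

```text
t 3.58 p [ 469.7 -141.7  192.4] F [-0.8  0.5 -0.4] w 0.2
[[0.002, 0.125, 0.992], [-0.004, 0.992, -0.125], [-1.0, -0.003, 0.003]]
delta tool mm [27.4  7.   5.4] units [1.37 0.35 0.27]
phi 1.445 wx units -0.0016
level rv units [-0.      0.0009  0.0011]
```

View pics/w2.png

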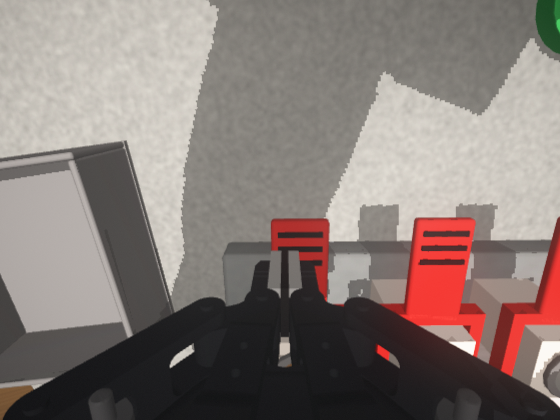

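Fingertips are just over tab 1 (300,240), a few mm to its left; correct and press.

Call:
{"method": "send_rows", "body": {"moves": [{"x":0.3,"y":0.33,"z":0.25,"wx":0,"wy":0,"wz":0.001},{"x":0.3,"y":0,"z":0,"wx":0,"wy":0,"wz":0},{"x":0.3,"y":0,"z":0,"wx":0,"wy":0,"wz":0},{"x":0.3,"y":0,"z":0,"wx":0,"wy":0,"wz":0},{"x":0.2,"y":0,"z":0,"wx":0,"wy":0,"wz":0},{"x":0.15,"y":0,"z":0,"wx":0,"wy":0,"wz":0}]}}

```text
time: 4.13
position: [476.5, -136.5, 162.0]
ee_rot: [[0.006, 0.126, 0.992], [-0.002, 0.992, -0.126], [-1.0, -0.002, 0.007]]
wrist_force: [-2.0, -0.0, 5.2]
gripper_width: -0.3
```

Call:
{"method": "send_rows", "body": {"moves": [{"x":0.2,"y":0,"z":0,"wx":0,"wy":0,"wz":0},{"x":0.2,"y":0,"z":0,"wx":0,"wy":0,"wz":0}]}}

```text
time: 4.3
position: [476.6, -136.6, 156.2]
ee_rot: [[0.008, 0.126, 0.992], [-0.004, 0.992, -0.126], [-1.0, -0.003, 0.008]]
wrist_force: [-20.1, 6.9, 66.9]
gripper_width: -0.2
```

Call:
{"method": "send_rows", "body": {"moves": [{"x":0,"y":0,"z":0,"wx":0,"wy":0,"wz":0},{"x":0.03,"y":0,"z":0,"wx":0,"wy":0,"wz":0},{"x":0.03,"y":0,"z":0,"wx":0,"wy":0,"wz":0}]}}

```text
time: 4.55
position: [476.2, -136.2, 159.2]
ee_rot: [[0.011, 0.125, 0.992], [-0.006, 0.992, -0.125], [-1.0, -0.005, 0.012]]
wrist_force: [-2.5, 0.4, 4.8]
gripper_width: -0.4
```

Call:
{"method": "send_rows", "body": {"moves": [{"x":0.03,"y":0,"z":0,"wx":0,"wy":0,"wz":0},{"x":0.03,"y":0,"z":0,"wx":0,"wy":0,"wz":0},{"x":0.03,"y":0,"z":0,"wx":0,"wy":0,"wz":0}]}}

```text
time: 4.8
position: [476.1, -136.1, 158.9]
ee_rot: [[0.013, 0.125, 0.992], [-0.008, 0.992, -0.125], [-1.0, -0.006, 0.014]]
wrist_force: [-2.0, 0.6, 5.6]
gripper_width: 0.1
```

Call:
{"method": "send_rows", "body": {"moves": [{"x":0.12,"y":0,"z":0,"wx":0,"wy":0,"wz":0.002},{"x":0.1,"y":0,"z":0,"wx":0,"wy":0,"wz":0},{"x":0.08,"y":0,"z":0,"wx":0,"wy":0,"wz":0}]}}

```text
time: 5.05
position: [475.9, -136.5, 157.7]
ee_rot: [[0.017, 0.125, 0.992], [-0.005, 0.992, -0.124], [-1.0, -0.003, 0.018]]
wrist_force: [-8.7, 4.3, 25.6]
gripper_width: 0.0
```

Call:
{"method": "send_rows", "body": {"moves": [{"x":0.08,"y":0,"z":0,"wx":0,"wy":0,"wz":0},{"x":0.08,"y":0,"z":0,"wx":0,"wy":0,"wz":0},{"x":0.08,"y":0,"z":0,"wx":0,"wy":0,"wz":0},{"x":0.08,"y":0,"z":0,"wx":0,"wy":0,"wz":0}]}}

```text
time: 5.38
position: [475.5, -136.1, 157.9]
ee_rot: [[0.023, 0.124, 0.992], [-0.009, 0.992, -0.124], [-1.0, -0.006, 0.023]]
wrist_force: [-7.8, 2.2, 19.6]
gripper_width: -0.2
```

```bash
python3 -c "
from h import *
st(); im=grab_frame('side'); print(blobs(im,'orange',100)); cv2.imwrite('pics/sd2.png',cv2.resize(im[180:330,200:340],None,fx=4,fy=4))"
```

```text
t 5.38 p [ 475.5 -136.1  157.9] F [-7.8  2.2 19.6] w -0.2
[[0.023, 0.124, 0.992], [-0.009, 0.992, -0.124], [-1.0, -0.006, 0.023]]
[((np.float64(284.4), np.float64(222.4)), [277, 214, 16, 18, 233]), ((np.float64(286.9), np.float64(245.9)), [279, 236, 17, 21, 294]), ((np.float64(380.5), np.float64(334.0)), [368, 322, 29, 19, 140])]
```

View pics/sd2.png

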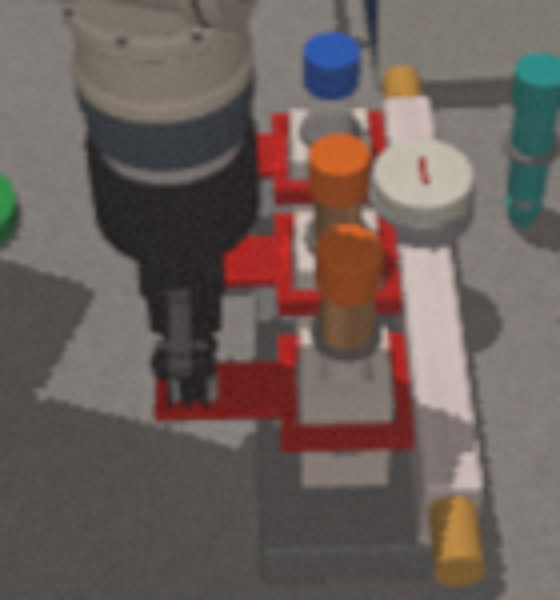

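Port 1's cap rose from row 252 to 246 with the collar down. I hold briefly, release, rise.

Call:
{"method": "send_rows", "body": {"moves": [{"x":0.08,"y":0,"z":0,"wx":0,"wy":0,"wz":0},{"x":0.08,"y":0,"z":0,"wx":0,"wy":0,"wz":0},{"x":0.08,"y":0,"z":0,"wx":0,"wy":0,"wz":0},{"x":-0.3,"y":0,"z":0,"wx":0,"wy":0.007,"wz":0.001},{"x":-1,"y":0,"z":0,"wx":0,"wy":0,"wz":0},{"x":-1,"y":0,"z":0,"wx":0,"wy":0,"wz":0},{"x":-1,"y":0,"z":0,"wx":0,"wy":0,"wz":0},{"x":-1,"y":0,"z":0,"wx":0,"wy":0,"wz":0}]}}

```text
time: 6.1
position: [473.9, -134.8, 245.0]
ee_rot: [[0.002, 0.122, 0.992], [-0.005, 0.992, -0.122], [-1.0, -0.004, 0.003]]
wrist_force: [-0.4, -0.0, -0.4]
gripper_width: -0.2
```

```bash
python3 -c "
from h import *
d(*TAB[2][:2],175,np.pi/2-YX); im=grab_frame('side'); a=grab_frame('scene'); print(blobs(im,'orange',100),blobs(a,'orange',100))
cv2.imwrite('pics/s3.png',a); print(tri('scene',(282,127),'side',(286.9,245.9)))"
```

```text
t 6.1 p [ 473.9 -134.8  245. ] F [-0.4 -0.  -0.4] w -0.2
[[0.002, 0.122, 0.992], [-0.005, 0.992, -0.122], [-1.0, -0.004, 0.003]]
delta tool mm [69.6 83.7  1.8] units [3.48 4.19 0.09]
phi 1.448 wx units -0.0007
level rv units [-0.      0.0008  0.0013]
[((np.float64(284.3), np.float64(222.5)), [277, 214, 16, 18, 235]), ((np.float64(286.8), np.float64(245.8)), [279, 236, 17, 21, 292]), ((np.float64(379.6), np.float64(333.8)), [368, 321, 29, 21, 152])] [((np.float64(283.7), np.float64(127.5)), [278, 120, 13, 17, 170]), ((np.float64(279.7), np.float64(160.6)), [273, 153, 14, 19, 170])]
(array([ 554.83057208, -144.59641342,  173.60913824]), np.float64(6.029585587267201))
```

Call:
{"method": "send_rows", "body": {"moves": [{"x":0,"y":1,"z":0,"wx":0,"wy":0.001,"wz":0.001},{"x":0,"y":1,"z":0,"wx":0,"wy":0,"wz":0},{"x":0,"y":1,"z":0,"wx":0,"wy":0,"wz":0},{"x":0.3,"y":0.7,"z":0,"wx":0,"wy":0,"wz":0},{"x":0.8,"y":0.2,"z":0,"wx":0,"wy":0,"wz":0},{"x":0.9,"y":0,"z":0,"wx":0,"wy":0,"wz":0},{"x":0.8,"y":0,"z":0,"wx":0,"wy":0,"wz":0},{"x":0.2,"y":0,"z":0,"wx":0,"wy":0,"wz":0}]}}

```text
time: 6.87
position: [485.7, -54.6, 182.4]
ee_rot: [[0.008, 0.122, 0.992], [-0.004, 0.992, -0.122], [-1.0, -0.003, 0.008]]
wrist_force: [-0.2, 0.4, 0.0]
gripper_width: 0.3
```

```bash
python3 -c "
from h import *
d(*TAB[2][:2],165,np.pi/2-YX)"
```

```text
t 6.87 p [485.7 -54.6 182.4] F [-0.2  0.4  0. ] w 0.3
[[0.008, 0.122, 0.992], [-0.004, 0.992, -0.122], [-1.0, -0.003, 0.008]]
delta tool mm [17.4  2.5 -0.1] units [ 0.87  0.13 -0.01]
phi 1.448 wx units -0.0007
level rv units [-0.      0.0026  0.0011]
```

Call:
{"method": "send_rows", "body": {"moves": [{"x":0.35,"y":0.12,"z":0,"wx":0,"wy":0.002,"wz":0.001},{"x":0.35,"y":0,"z":0,"wx":0,"wy":0,"wz":0},{"x":0.2,"y":0,"z":0,"wx":0,"wy":0,"wz":0},{"x":0.15,"y":0,"z":0,"wx":0,"wy":0,"wz":0},{"x":0.15,"y":0,"z":0,"wx":0,"wy":0,"wz":0},{"x":0.12,"y":0,"z":0,"wx":0,"wy":0,"wz":0},{"x":0.1,"y":0,"z":0,"wx":0,"wy":0,"wz":0},{"x":0.08,"y":0,"z":0,"wx":0,"wy":0,"wz":0}]}}

```text
time: 7.53
position: [485.5, -52.0, 158.1]
ee_rot: [[0.006, 0.123, 0.992], [-0.001, 0.992, -0.123], [-1.0, -0.0, 0.006]]
wrist_force: [-6.9, 2.4, 16.6]
gripper_width: 0.1
```

Call:
{"method": "send_rows", "body": {"moves": [{"x":0.08,"y":0,"z":0,"wx":0,"wy":0,"wz":0},{"x":0.08,"y":0,"z":0,"wx":0,"wy":0,"wz":0},{"x":0.08,"y":0,"z":0,"wx":0,"wy":0,"wz":0},{"x":0.08,"y":0,"z":0,"wx":0,"wy":0,"wz":0}]}}

```text
time: 7.87
position: [485.1, -51.9, 158.0]
ee_rot: [[0.012, 0.123, 0.992], [-0.002, 0.992, -0.123], [-1.0, -0.001, 0.012]]
wrist_force: [-7.4, 1.9, 18.6]
gripper_width: 0.2
```

Call:
{"method": "send_rows", "body": {"moves": [{"x":0.08,"y":0,"z":0,"wx":0,"wy":0,"wz":0},{"x":0.08,"y":0,"z":0,"wx":0,"wy":0,"wz":0},{"x":0.08,"y":0,"z":0,"wx":0,"wy":0,"wz":0},{"x":0.08,"y":0,"z":0,"wx":0,"wy":0,"wz":0},{"x":0.08,"y":0,"z":0,"wx":0,"wy":0,"wz":0},{"x":0.08,"y":0,"z":0,"wx":0,"wy":0,"wz":0}]}}

```text
time: 8.37
position: [484.5, -51.8, 157.9]
ee_rot: [[0.021, 0.123, 0.992], [-0.004, 0.992, -0.123], [-1.0, -0.001, 0.021]]
wrist_force: [-7.1, 3.0, 19.5]
gripper_width: -0.1
```

```bash
python3 -c "
from h import *
im=grab_frame('side'); print(blobs(im,'orange',100)); d(*TAB[2][:2],165,np.pi/2-YX)"
```

```text
[((np.float64(284.7), np.float64(216.2)), [278, 207, 15, 19, 235]), ((np.float64(286.8), np.float64(246.0)), [279, 236, 17, 21, 290]), ((np.float64(379.7), np.float64(333.9)), [368, 321, 29, 20, 135])]
t 8.42 p [484.5 -51.8 158. ] F [-7.3  2.3 18.6] w -0.1
[[0.021, 0.123, 0.992], [-0.004, 0.992, -0.123], [-1.0, -0.001, 0.021]]
delta tool mm [-7.  -0.2  1.8] units [-0.35 -0.01  0.09]
phi 1.447 wx units -0.001
level rv units [-0.      0.0068  0.0004]
```

Port 2's cap also popped (row 222→216). Up, opening the gripper.

Call:
{"method": "send_rows", "body": {"moves": [{"x":-0.4,"y":0,"z":0,"wx":0,"wy":0.0068,"wz":0},{"x":-1,"y":0,"z":0,"wx":0,"wy":0,"wz":0},{"x":-1,"y":0,"z":0,"wx":0,"wy":0,"wz":0},{"x":-1,"y":0,"z":0,"wx":0,"wy":0,"wz":0},{"x":-1,"y":0,"z":0,"wx":0,"wy":0,"wz":0},{"x":-1,"y":0,"z":0,"wx":0,"wy":0,"wz":0},{"x":-0.7,"y":-0.5,"z":0,"wx":0,"wy":0,"wz":0},{"x":0,"y":-1,"z":0,"wx":0,"wy":0,"wz":0}], "gripper": 0.7}}

```text
time: 9.08
position: [481.0, -81.2, 288.9]
ee_rot: [[0.005, 0.122, 0.992], [-0.002, 0.992, -0.122], [-1.0, -0.002, 0.005]]
wrist_force: [0.4, 0.4, -1.2]
gripper_width: 59.8
```

```bash
python3 -c "
from h import *
d(*PORT[1][:2],290,np.pi/2-YX)
im=grab_frame('wrist'); cv2.imwrite('pics/w4.png',im)"
```

```text
t 9.08 p [481.  -81.2 288.9] F [ 0.4  0.4 -1.2] w 59.8
[[0.005, 0.122, 0.992], [-0.002, 0.992, -0.122], [-1.0, -0.002, 0.005]]
delta tool mm [ -0.5 -54.4  76.6] units [-0.03 -2.72  3.83]
phi 1.448 wx units -0.0007
level rv units [-0.      0.0017  0.0006]
```

View pics/w4.png

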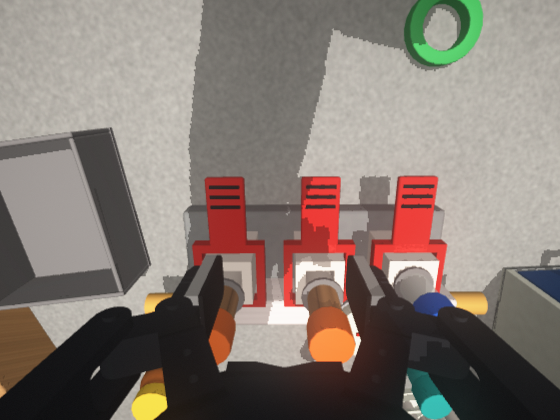

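Call:
{"method": "send_rows", "body": {"moves": [{"x":0,"y":-0.8,"z":1,"wx":0,"wy":0.0015,"wz":0.0005},{"x":0,"y":-0.8,"z":1,"wx":0,"wy":0,"wz":0},{"x":0,"y":-0.4,"z":1,"wx":0,"wy":0,"wz":0},{"x":0,"y":-0.2,"z":0.5,"wx":0,"wy":0,"wz":0},{"x":0,"y":0,"z":0.1,"wx":0,"wy":0,"wz":0},{"x":0,"y":0,"z":0,"wx":0,"wy":0,"wz":0}]}}

```text
time: 9.63
position: [549.0, -141.8, 290.0]
ee_rot: [[0.004, 0.128, 0.992], [-0.004, 0.992, -0.128], [-1.0, -0.003, 0.005]]
wrist_force: [0.6, 1.2, 1.0]
gripper_width: 59.7
```

```bash
python3 -c "
from h import *
d(*PORT[1][:2],225,np.pi/2-YX)
im=grab_frame('wrist'); cv2.imwrite('pics/w5.png',im)
"
```

```text
t 9.63 p [ 549.  -141.8  290. ] F [0.6 1.2 1. ] w 59.7
[[0.004, 0.128, 0.992], [-0.004, 0.992, -0.128], [-1.0, -0.003, 0.005]]
delta tool mm [65.  -2.3  1.5] units [ 3.25 -0.12  0.07]
phi 1.443 wx units -0.0025
level rv units [-0.      0.0016  0.001 ]
```

View pics/w5.png

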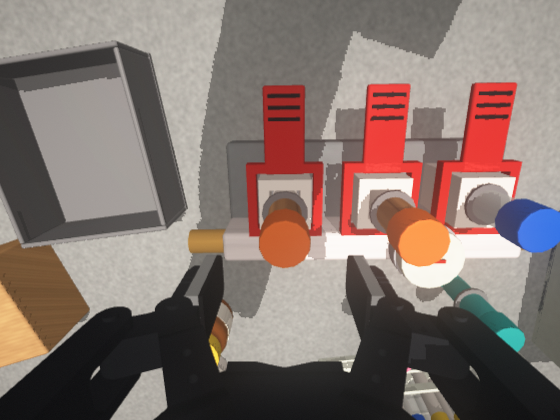

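Wrist view: spent cap 1's top face centred near (285,243), midway between the jaws at x≈215 and 355. Check its position on z=185.

```bash
python3 -c "
from h import *
print(onz('wrist',[[285,243],[416,238]],185.5), PORT[1],PORT[2])
print(onz('wrist',[[285,181],[387,181],[488,181]],103.5)-22*MX*-1 )
im=cv2.imread('pics/w5.png'); cv2.imwrite('pics/w5c.png',cv2.resize(im[150:280,230:530],None,fx=2.6,fy=2.6))
"
```

```text
[[ 551.09927906 -142.00688963  185.5       ]
 [ 557.79281565  -64.15466945  185.5       ]] [ 550.40247788 -144.59088707    0.        ] [560.5 -61.2   0. ]
[[ 553.78952039 -142.26305462  103.5       ]
 [ 564.55920081  -58.54040761  103.5       ]
 [ 575.20191695   24.19522918  103.5       ]]
```

View pics/w5c.png

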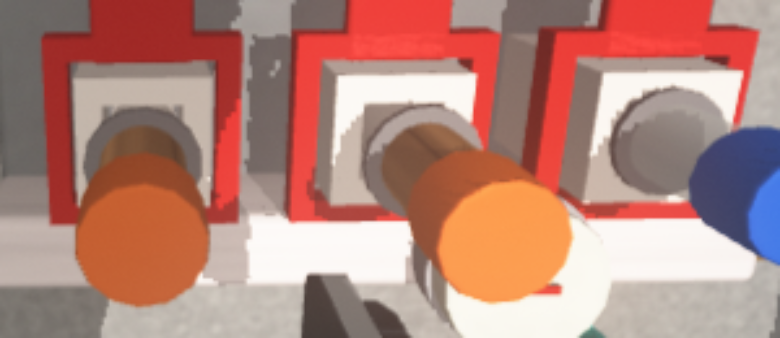

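Call:
{"method": "send_rows", "body": {"moves": [{"x":0.8,"y":0,"z":0.08,"wx":-0.002,"wy":0.0015,"wz":0.001},{"x":1,"y":0,"z":0,"wx":0,"wy":0,"wz":0},{"x":0.9,"y":0,"z":0,"wx":0,"wy":0,"wz":0},{"x":0.4,"y":0,"z":0,"wx":0,"wy":0,"wz":0},{"x":0.1,"y":0,"z":0,"wx":0,"wy":0,"wz":0},{"x":0,"y":0,"z":0,"wx":0,"wy":0,"wz":0}]}}

```text
time: 10.18
position: [547.2, -138.9, 226.2]
ee_rot: [[0.002, 0.119, 0.993], [-0.001, 0.993, -0.119], [-1.0, -0.0, 0.002]]
wrist_force: [0.4, -0.4, 0.8]
gripper_width: 59.7
```

Call:
{"method": "send_rows", "body": {"moves": [{"x":0,"y":0,"z":0,"wx":0,"wy":0,"wz":0},{"x":0,"y":0,"z":0,"wx":0,"wy":0,"wz":0},{"x":0,"y":0,"z":0,"wx":0,"wy":0,"wz":0},{"x":0,"y":0,"z":0,"wx":0,"wy":0,"wz":0},{"x":0,"y":0,"z":0,"wx":0,"wy":0,"wz":0}], "gripper": 0, "squeeze": 40}}

```text
time: 10.6
position: [547.6, -139.0, 229.8]
ee_rot: [[0.006, 0.119, 0.993], [-0.003, 0.993, -0.119], [-1.0, -0.003, 0.006]]
wrist_force: [0.1, -0.6, -1.2]
gripper_width: 31.0
```

```bash
python3 -c "
from h import *
d(*PORT[1][:2],225,np.pi/2-YX)
im=grab_frame('wrist'); cv2.imwrite('pics/w6.png',im)
"
```

```text
t 10.6 p [ 547.6 -139.   229.8] F [ 0.1 -0.6 -1.2] w 31.0
[[0.006, 0.119, 0.993], [-0.003, 0.993, -0.119], [-1.0, -0.003, 0.006]]
delta tool mm [ 4.9 -5.2  3.4] units [ 0.24 -0.26  0.17]
phi 1.451 wx units 0.0004
level rv units [-0.      0.0021  0.0009]
```

View pics/w6.png

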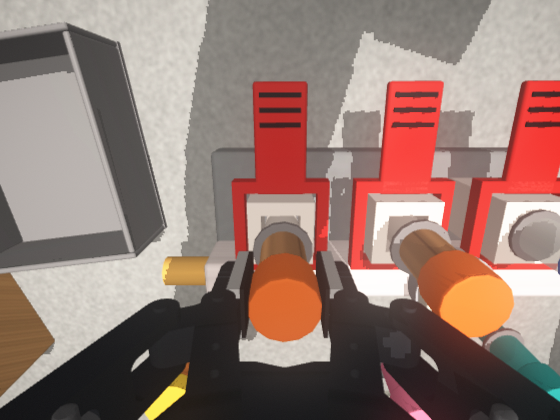

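Cap gripped (31 mm). Lift straight up, and locate the tub again.

Call:
{"method": "send_rows", "body": {"moves": [{"x":-0.5,"y":0,"z":0,"wx":0,"wy":0,"wz":0},{"x":-0.8,"y":0,"z":0,"wx":0,"wy":0,"wz":0},{"x":-0.9,"y":0,"z":0,"wx":0,"wy":0,"wz":0},{"x":-0.9,"y":0,"z":0,"wx":0,"wy":0,"wz":0},{"x":-0.5,"y":0,"z":0,"wx":0,"wy":0,"wz":0},{"x":0,"y":0,"z":0,"wx":0,"wy":0,"wz":0}]}}

```text
time: 11.15
position: [546.7, -138.3, 307.6]
ee_rot: [[0.005, 0.119, 0.993], [-0.002, 0.993, -0.119], [-1.0, -0.001, 0.005]]
wrist_force: [0.2, 0.5, -0.9]
gripper_width: 31.1
```

```bash
python3 -c "
from h import *
st()
im=grab_frame('side'); cv2.imwrite('pics/sd6.png',im);im=grab_frame('scene'); cv2.imwrite('pics/s6.png',im)
cv2.imwrite('pics/s6c.png',cv2.resize(im[40:190,210:360],None,fx=4,fy=4,interpolation=2))
"
```

```text
t 11.15 p [ 546.7 -138.3  307.6] F [ 0.2  0.5 -0.9] w 31.1
[[0.005, 0.119, 0.993], [-0.002, 0.993, -0.119], [-1.0, -0.001, 0.005]]
```

View pics/sd6.png

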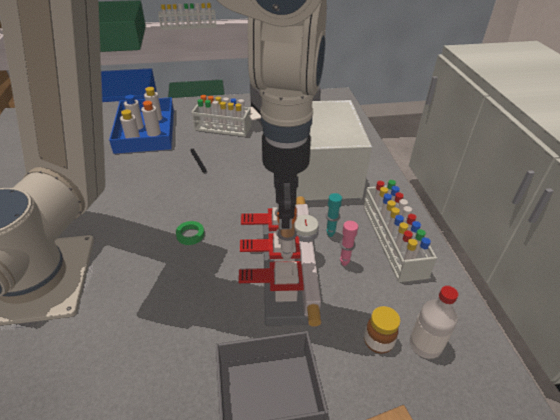

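View pics/s6c.png

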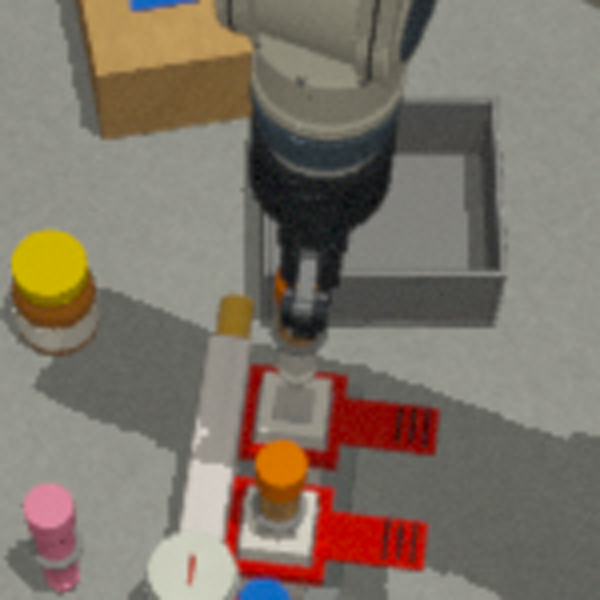

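Side view: spent 1 hangs free over port 1. Scene crop: port 1's bore is at about (284,140), and the tub rim is unchanged.

```bash
python3 -c "
from h import *
r=onz('scene',[[275.75,65],[334.2,65.5],[275.75,108.2],[335.2,108.8]],70);print(r,r.mean(0))
print(onz('scene',[[284.0,140.7]],103.5),PORT[1])
c=r.mean(0); d(c[0]+30,c[1]+10,200)
"
```

```text
[[ 573.5205675  -408.87136875   70.        ]
 [ 404.75946909 -409.49332736   70.        ]
 [ 572.56009148 -264.37018094   70.        ]
 [ 407.25743745 -264.67285173   70.        ]] [ 489.52439138 -336.8519322    70.        ]
[[ 550.61026947 -144.64722997  103.5       ]] [ 550.40247788 -144.59088707    0.        ]
t 11.25 p [ 546.4 -138.3  305.5] F [ 0.3 -0.4 -1.4] w 31.2
[[0.003, 0.119, 0.993], [-0.001, 0.993, -0.119], [-1.0, -0.001, 0.003]]
delta tool mm [ 105.6 -190.4   -4.6] units [ 5.28 -9.52 -0.23]
level rv units [-0.      0.0011  0.0002]
```

Call:
{"method": "send_rows", "body": {"moves": [{"x":0,"y":-0.7,"z":0,"wx":0,"wy":0.001,"wz":0},{"x":0,"y":-1,"z":0,"wx":0,"wy":0,"wz":0},{"x":0,"y":-1,"z":0,"wx":0,"wy":0,"wz":0},{"x":0,"y":-1,"z":0,"wx":0,"wy":0,"wz":0},{"x":0,"y":-1,"z":0,"wx":0,"wy":0,"wz":0},{"x":0,"y":-1,"z":0,"wx":0,"wy":0,"wz":0},{"x":0,"y":-1,"z":0,"wx":0,"wy":0,"wz":0},{"x":0,"y":-1,"z":0,"wx":0,"wy":0,"wz":0}]}}

```text
time: 11.92
position: [525.3, -296.5, 298.2]
ee_rot: [[-0.01, 0.113, 0.994], [0.006, 0.994, -0.113], [-1.0, 0.005, -0.011]]
wrist_force: [-0.1, -0.1, 0.8]
gripper_width: 30.8
```

Call:
{"method": "send_rows", "body": {"moves": [{"x":0,"y":-0.8,"z":0,"wx":0,"wy":0,"wz":0},{"x":0.4,"y":-0.4,"z":0,"wx":0,"wy":0,"wz":0},{"x":0.8,"y":0,"z":0,"wx":0,"wy":0,"wz":0},{"x":1,"y":0,"z":0,"wx":0,"wy":0,"wz":0},{"x":1,"y":0,"z":0,"wx":0,"wy":0,"wz":0},{"x":0.5,"y":0,"z":0,"wx":0,"wy":0,"wz":0}]}}

```text
time: 12.42
position: [518.3, -328.0, 215.2]
ee_rot: [[-0.014, 0.12, 0.993], [0.008, 0.993, -0.119], [-1.0, 0.007, -0.015]]
wrist_force: [0.2, 0.3, -1.4]
gripper_width: 31.3
```

```bash
python3 -c "
from h import *
d(520,-337,181)
im=grab_frame('wrist'); cv2.imwrite('pics/w7.png',im)
im=grab_frame('side'); cv2.imwrite('pics/sd7.png',im)
"
```

```text
t 12.42 p [ 518.3 -328.   215.2] F [ 0.2  0.3 -1.4] w 31.3
[[-0.014, 0.12, 0.993], [0.008, 0.993, -0.119], [-1.0, 0.007, -0.015]]
delta tool mm [34.1 -9.   3.3] units [ 1.7  -0.45  0.16]
level rv units [ 0.     -0.0048 -0.0021]
```

View pics/w7.png

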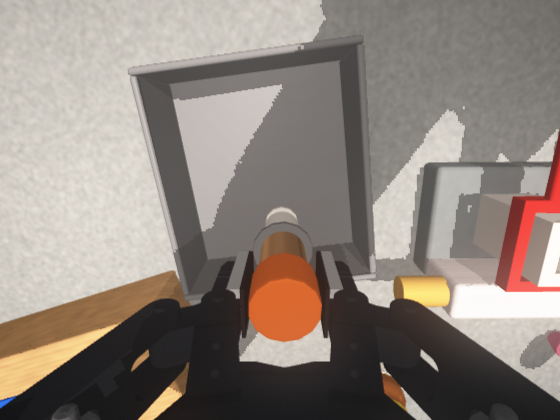

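View pics/sd7.png

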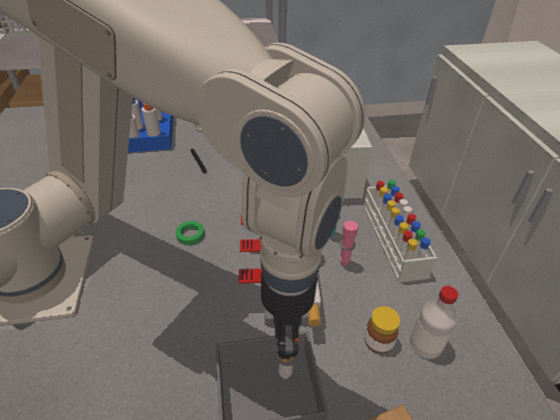

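Cartridge is inside the tub's outline, toward its far wall; shift a bit to the middle and lower.

Call:
{"method": "send_rows", "body": {"moves": [{"x":0.5,"y":-0.4,"z":-0.2,"wx":0,"wy":-0.0048,"wz":-0.002},{"x":0.5,"y":0,"z":-0.2,"wx":0,"wy":0,"wz":0},{"x":0.4,"y":0,"z":0,"wx":0,"wy":0,"wz":0},{"x":0.2,"y":0,"z":0,"wx":0,"wy":0,"wz":0},{"x":0.1,"y":0,"z":0,"wx":0,"wy":0,"wz":0}]}}

```text
time: 12.93
position: [509.4, -334.7, 181.1]
ee_rot: [[0.0, 0.118, 0.993], [0.0, 0.993, -0.118], [-1.0, 0.0, 0.0]]
wrist_force: [0.5, 0.2, -0.7]
gripper_width: 30.9
```

Call:
{"method": "send_rows", "body": {"moves": [{"x":0.2,"y":0,"z":0,"wx":0,"wy":0,"wz":0},{"x":0.1,"y":0,"z":0,"wx":0,"wy":0,"wz":0}]}}

```text
time: 13.1
position: [510.0, -334.8, 175.4]
ee_rot: [[0.001, 0.118, 0.993], [-0.0, 0.993, -0.118], [-1.0, 0.0, 0.001]]
wrist_force: [-0.6, -0.0, -1.3]
gripper_width: 31.0
```

Call:
{"method": "send_rows", "body": {"moves": [{"x":0,"y":0,"z":0,"wx":0,"wy":0,"wz":0},{"x":0,"y":0,"z":0,"wx":0,"wy":0,"wz":0},{"x":0,"y":0,"z":0,"wx":0,"wy":0,"wz":0},{"x":0,"y":0,"z":0,"wx":0,"wy":0,"wz":0},{"x":0,"y":0,"z":0,"wx":0,"wy":0,"wz":0}], "gripper": 0.7}}

```text
time: 13.52
position: [511.0, -334.9, 176.6]
ee_rot: [[0.003, 0.117, 0.993], [-0.002, 0.993, -0.117], [-1.0, -0.001, 0.003]]
wrist_force: [-0.6, 0.2, 0.5]
gripper_width: 59.9
```

Call:
{"method": "send_rows", "body": {"moves": [{"x":-0.5,"y":0,"z":0,"wx":0,"wy":0,"wz":0},{"x":-1,"y":0,"z":0,"wx":0,"wy":0,"wz":0},{"x":-1,"y":0,"z":0,"wx":0,"wy":0,"wz":0},{"x":-1,"y":0,"z":0,"wx":0,"wy":0,"wz":0},{"x":-1,"y":0,"z":0,"wx":0,"wy":0,"wz":0},{"x":-0.8,"y":0,"z":0,"wx":0,"wy":0,"wz":0},{"x":0,"y":0,"z":0,"wx":0,"wy":0,"wz":0}]}}

```text
time: 14.1
position: [510.0, -334.2, 291.6]
ee_rot: [[0.003, 0.117, 0.993], [-0.002, 0.993, -0.117], [-1.0, -0.001, 0.003]]
wrist_force: [0.5, -0.6, 0.3]
gripper_width: 59.9
```

```bash
python3 -c "
from h import *
d(PORT[2][0],PORT[2][1],292,np.pi/2-YX)
im=grab_frame('wrist'); cv2.imwrite('pics/w8.png',im)
"
```

```text
t 14.1 p [ 510.  -334.2  291.6] F [ 0.5 -0.6  0.3] w 59.9
[[0.003, 0.117, 0.993], [-0.002, 0.993, -0.117], [-1.0, -0.001, 0.003]]
delta tool mm [ -0.7 277.   18.1] units [-0.04 13.85  0.91]
phi 1.453 wx units 0.001
level rv units [-0.      0.001   0.0005]
```

View pics/w8.png

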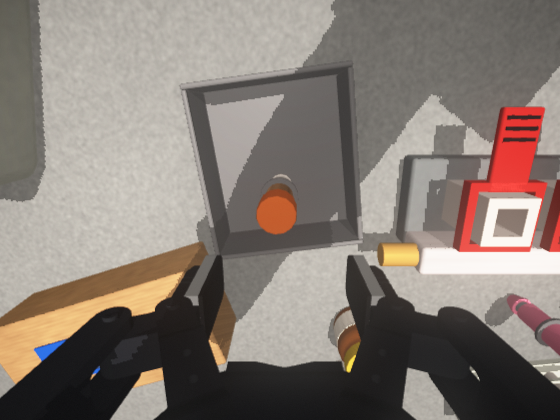

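Spent 1 stands in the tub (277,210), and port 1 is empty. Go to port 2.

Call:
{"method": "send_rows", "body": {"moves": [{"x":0,"y":1,"z":0.1,"wx":0,"wy":0,"wz":0},{"x":0,"y":1,"z":0.1,"wx":0,"wy":0,"wz":0},{"x":0,"y":1,"z":0.1,"wx":0,"wy":0,"wz":0},{"x":0,"y":1,"z":0.1,"wx":0,"wy":0,"wz":0},{"x":0,"y":1,"z":0.1,"wx":0,"wy":0,"wz":0},{"x":0,"y":1,"z":0.1,"wx":0,"wy":0,"wz":0},{"x":0,"y":1,"z":0.1,"wx":0,"wy":0,"wz":0},{"x":0,"y":1,"z":0.1,"wx":0,"wy":0,"wz":0}]}}

```text
time: 14.82
position: [543.3, -174.0, 284.3]
ee_rot: [[-0.004, 0.124, 0.992], [0.002, 0.992, -0.124], [-1.0, 0.001, -0.004]]
wrist_force: [-0.1, 0.8, -0.6]
gripper_width: 59.7
```

Call:
{"method": "send_rows", "body": {"moves": [{"x":0,"y":1,"z":0.1,"wx":0,"wy":0,"wz":0},{"x":0,"y":1,"z":0,"wx":0,"wy":0,"wz":0},{"x":0,"y":1,"z":0,"wx":0,"wy":0,"wz":0},{"x":0,"y":1,"z":0,"wx":0,"wy":0,"wz":0},{"x":0,"y":0.6,"z":0,"wx":0,"wy":0,"wz":0},{"x":0,"y":0.3,"z":0,"wx":0,"wy":0,"wz":0},{"x":0,"y":0,"z":0,"wx":0,"wy":0,"wz":0}]}}

```text
time: 15.4
position: [556.2, -68.2, 279.1]
ee_rot: [[-0.012, 0.12, 0.993], [0.005, 0.993, -0.12], [-1.0, 0.003, -0.012]]
wrist_force: [0.4, 0.1, 0.3]
gripper_width: 59.9
```

```bash
python3 -c "
from h import *
d(PORT[2][0],PORT[2][1],225,np.pi/2-YX)
im=grab_frame('wrist'); cv2.imwrite('pics/w9.png',im)
"
```

```text
t 15.4 p [556.2 -68.2 279.1] F [0.4 0.1 0.3] w 59.9
[[-0.012, 0.12, 0.993], [0.005, 0.993, -0.12], [-1.0, 0.003, -0.012]]
delta tool mm [54.1  7.3  4.1] units [2.7  0.36 0.2 ]
phi 1.45 wx units -0.0001
level rv units [ 0.     -0.0039 -0.0011]
```

View pics/w9.png

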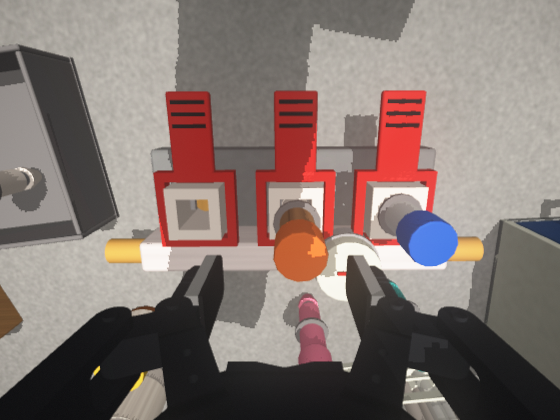

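Call:
{"method": "send_rows", "body": {"moves": [{"x":0.6,"y":0.3,"z":0.1,"wx":0,"wy":-0.0039,"wz":-0.001},{"x":0.9,"y":0,"z":0,"wx":0,"wy":0,"wz":0},{"x":0.7,"y":0,"z":0,"wx":0,"wy":0,"wz":0},{"x":0.3,"y":0,"z":0,"wx":0,"wy":0,"wz":0},{"x":0.1,"y":0,"z":0,"wx":0,"wy":0,"wz":0},{"x":0,"y":0,"z":0,"wx":0,"wy":0,"wz":0}]}}

```text
time: 15.95
position: [559.1, -68.2, 225.3]
ee_rot: [[0.002, 0.125, 0.992], [-0.002, 0.992, -0.125], [-1.0, -0.002, 0.002]]
wrist_force: [-0.4, 0.4, 0.7]
gripper_width: 59.7
```

```bash
python3 -c "
from h import *
d(PORT[2][0],PORT[2][1],225,np.pi/2-YX)
"
```

```text
t 15.95 p [559.1 -68.2 225.3] F [-0.4  0.4  0.7] w 59.7
[[0.002, 0.125, 0.992], [-0.002, 0.992, -0.125], [-1.0, -0.002, 0.002]]
delta tool mm [0.3 7.2 0.5] units [0.02 0.36 0.03]
phi 1.445 wx units -0.0016
level rv units [-0.      0.0006  0.0006]
```

Call:
{"method": "send_rows", "body": {"moves": [{"x":0,"y":0.36,"z":0,"wx":-0.0016,"wy":0,"wz":0},{"x":0,"y":0,"z":0,"wx":0,"wy":0,"wz":0}]}}

```text
time: 16.12
position: [560.3, -61.8, 226.2]
ee_rot: [[0.002, 0.122, 0.993], [-0.002, 0.993, -0.122], [-1.0, -0.002, 0.003]]
wrist_force: [0.3, 0.2, 0.7]
gripper_width: 59.8
```

Call:
{"method": "send_rows", "body": {"moves": [{"x":0,"y":0,"z":0,"wx":0,"wy":0,"wz":0},{"x":0,"y":0,"z":0,"wx":0,"wy":0,"wz":0},{"x":0,"y":0,"z":0,"wx":0,"wy":0,"wz":0},{"x":0,"y":0,"z":0,"wx":0,"wy":0,"wz":0},{"x":0,"y":0,"z":0,"wx":0,"wy":0,"wz":0}], "gripper": 0, "squeeze": 40}}

```text
time: 16.53
position: [561.0, -61.2, 228.2]
ee_rot: [[0.005, 0.121, 0.993], [-0.003, 0.993, -0.121], [-1.0, -0.002, 0.005]]
wrist_force: [-0.6, 0.5, -0.9]
gripper_width: 31.2
```

Call:
{"method": "send_rows", "body": {"moves": [{"x":-0.5,"y":0,"z":0,"wx":0,"wy":0,"wz":0},{"x":-0.8,"y":0,"z":0,"wx":0,"wy":0,"wz":0},{"x":-0.9,"y":0,"z":0,"wx":0,"wy":0,"wz":0},{"x":-0.9,"y":0,"z":0,"wx":0,"wy":0,"wz":0},{"x":-0.6,"y":0,"z":0,"wx":0,"wy":0,"wz":0},{"x":0,"y":0,"z":0,"wx":0,"wy":0,"wz":0}]}}

```text
time: 17.03
position: [560.0, -61.2, 307.6]
ee_rot: [[0.004, 0.121, 0.993], [-0.003, 0.993, -0.121], [-1.0, -0.003, 0.004]]
wrist_force: [1.4, -0.2, -1.5]
gripper_width: 31.0
```

```bash
python3 -c "
from h import *
d(450,-340,310,np.pi/2-YX)
im=grab_frame('side'); cv2.imwrite('pics/sd10.png',im);im=grab_frame('scene'); cv2.imwrite('pics/s10.png',im)
cv2.imwrite('pics/s10c.png',cv2.resize(im[40:190,210:360],None,fx=4,fy=4,interpolation=2))
"
```

```text
t 17.03 p [560.  -61.2 307.6] F [ 1.4 -0.2 -1.5] w 31.0
[[0.004, 0.121, 0.993], [-0.003, 0.993, -0.121], [-1.0, -0.003, 0.004]]
delta tool mm [  -1.9 -290.   -75.5] units [ -0.09 -14.5   -3.78]
phi 1.45 wx units -0.0002
level rv units [-0.      0.0013  0.0009]
```

View pics/sd10.png

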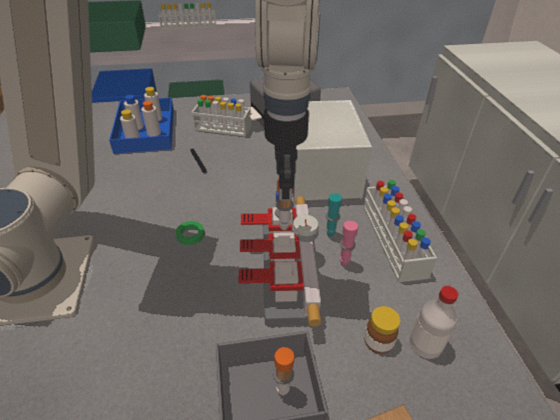

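View pics/s10c.png

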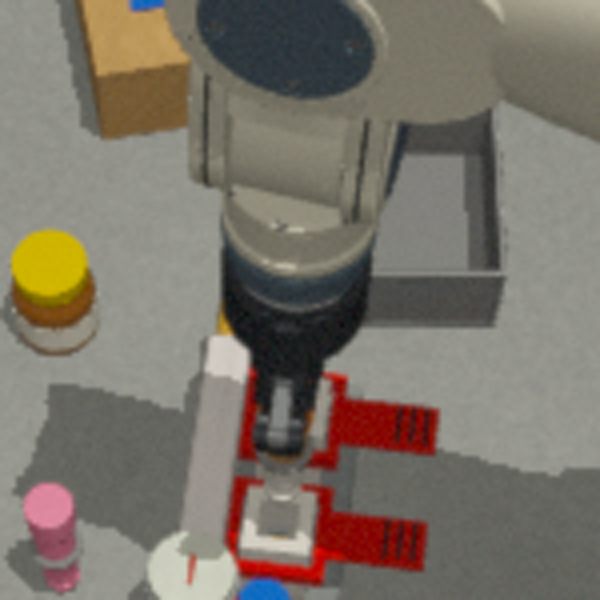

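Spent 1 stands in the tub; spent 2 hangs free. Carry it to the near half of the tub.

Call:
{"method": "send_rows", "body": {"moves": [{"x":0,"y":-0.7,"z":-0.2,"wx":0,"wy":0.001,"wz":0.001},{"x":0,"y":-1,"z":-0.3,"wx":0,"wy":0,"wz":0},{"x":0,"y":-1,"z":-0.3,"wx":0,"wy":0,"wz":0},{"x":0,"y":-1,"z":-0.3,"wx":0,"wy":0,"wz":0},{"x":0,"y":-1,"z":-0.3,"wx":0,"wy":0,"wz":0},{"x":0,"y":-1,"z":-0.3,"wx":0,"wy":0,"wz":0},{"x":0,"y":-1,"z":-0.3,"wx":0,"wy":0,"wz":0},{"x":0,"y":-1,"z":-0.3,"wx":0,"wy":0,"wz":0}]}}

```text
time: 17.8
position: [491.8, -209.8, 296.6]
ee_rot: [[-0.013, 0.114, 0.993], [0.007, 0.993, -0.114], [-1.0, 0.005, -0.013]]
wrist_force: [0.7, 0.1, -0.9]
gripper_width: 31.0
```

Call:
{"method": "send_rows", "body": {"moves": [{"x":0,"y":-1,"z":-0.3,"wx":0,"wy":0,"wz":0},{"x":0,"y":-1,"z":-0.3,"wx":0,"wy":0,"wz":0},{"x":0,"y":-1,"z":-0.3,"wx":0,"wy":0,"wz":0},{"x":0,"y":-1,"z":-0.2,"wx":0,"wy":0,"wz":0},{"x":0,"y":-0.9,"z":0,"wx":0,"wy":0,"wz":0},{"x":0,"y":-0.5,"z":0,"wx":0,"wy":0,"wz":0},{"x":0,"y":-0.2,"z":0,"wx":0,"wy":0,"wz":0},{"x":0,"y":0,"z":0,"wx":0,"wy":0,"wz":0}]}}

```text
time: 18.47
position: [451.0, -325.5, 287.3]
ee_rot: [[-0.023, 0.119, 0.993], [0.015, 0.993, -0.118], [-1.0, 0.012, -0.025]]
wrist_force: [-0.1, -0.1, -1.1]
gripper_width: 30.9
```

```bash
python3 -c "
from h import *
d(450,-340,178,np.pi/2-YX)
im=grab_frame('wrist'); cv2.imwrite('pics/w11.png',im)
"
```

```text
t 18.47 p [ 451.  -325.5  287.3] F [-0.1 -0.1 -1.1] w 30.9
[[-0.023, 0.119, 0.993], [0.015, 0.993, -0.118], [-1.0, 0.012, -0.025]]
delta tool mm [109.1 -15.9   3.5] units [ 5.45 -0.79  0.18]
phi 1.452 wx units 0.0005
level rv units [ 0.     -0.008  -0.0039]
```

View pics/w11.png

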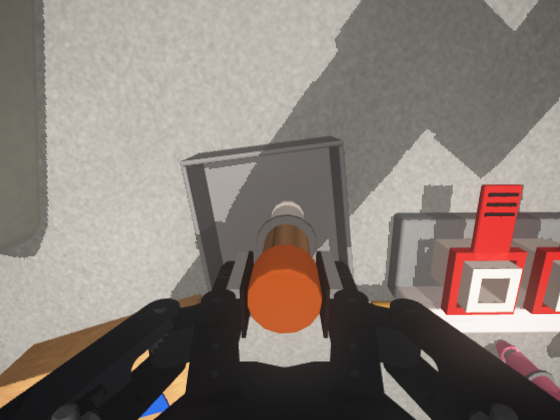

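Call:
{"method": "send_rows", "body": {"moves": [{"x":0.4,"y":-0.5,"z":0,"wx":0,"wy":-0.008,"wz":-0.004},{"x":0.8,"y":-0.1,"z":0,"wx":0,"wy":0,"wz":0},{"x":0.9,"y":0,"z":0,"wx":0,"wy":0,"wz":0},{"x":0.9,"y":0,"z":0,"wx":0,"wy":0,"wz":0},{"x":0.9,"y":0,"z":0,"wx":0,"wy":0,"wz":0},{"x":0.7,"y":0,"z":0,"wx":0,"wy":0,"wz":0},{"x":0.3,"y":0,"z":0,"wx":0,"wy":0,"wz":0},{"x":0.05,"y":0,"z":0,"wx":0,"wy":0,"wz":0}]}}

```text
time: 19.18
position: [452.2, -328.9, 185.2]
ee_rot: [[0.003, 0.11, 0.994], [-0.0, 0.994, -0.11], [-1.0, 0.0, 0.003]]
wrist_force: [0.0, 0.2, -0.0]
gripper_width: 30.9
```

```bash
python3 -c "
from h import *
d(450,-338,176,np.pi/2-YX)
im=grab_frame('wrist'); cv2.imwrite('pics/w12.png',im)
"
```

```text
t 19.18 p [ 452.2 -328.9  185.2] F [ 0.   0.2 -0. ] w 30.9
[[0.003, 0.11, 0.994], [-0.0, 0.994, -0.11], [-1.0, 0.0, 0.003]]
delta tool mm [ 9.2 -9.3 -1.3] units [ 0.46 -0.46 -0.06]
phi 1.461 wx units 0.0033
level rv units [ 0.     0.001 -0.   ]
```

View pics/w12.png

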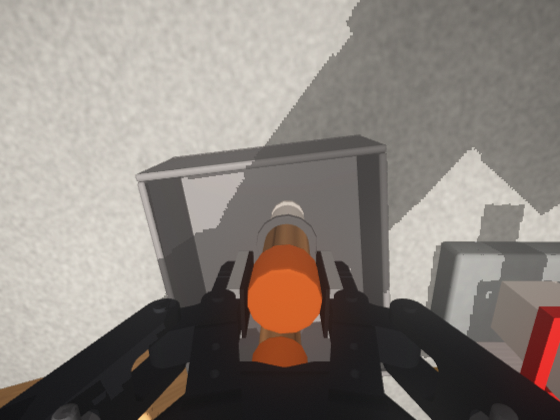

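Well inside the tub, with spent 1 behind it. Lower, release, rise.

Call:
{"method": "send_rows", "body": {"moves": [{"x":0.25,"y":-0.3,"z":0,"wx":0,"wy":0,"wz":0},{"x":0.2,"y":0,"z":0,"wx":0,"wy":0,"wz":0},{"x":0.05,"y":0,"z":0,"wx":0,"wy":0,"wz":0}]}}

```text
time: 19.48
position: [452.8, -335.3, 177.2]
ee_rot: [[0.006, 0.108, 0.994], [-0.003, 0.994, -0.108], [-1.0, -0.002, 0.006]]
wrist_force: [-0.4, 0.1, -1.5]
gripper_width: 31.0
```

Call:
{"method": "send_rows", "body": {"moves": [{"x":0,"y":0,"z":0,"wx":0,"wy":0,"wz":0},{"x":0,"y":0,"z":0,"wx":0,"wy":0,"wz":0},{"x":0,"y":0,"z":0,"wx":0,"wy":0,"wz":0},{"x":0,"y":0,"z":0,"wx":0,"wy":0,"wz":0},{"x":0,"y":0,"z":0,"wx":0,"wy":0,"wz":0}], "gripper": 0.7}}

```text
time: 19.9
position: [453.3, -336.2, 178.9]
ee_rot: [[0.008, 0.109, 0.994], [-0.005, 0.994, -0.109], [-1.0, -0.004, 0.009]]
wrist_force: [0.2, -0.4, 0.0]
gripper_width: 59.7
```

Call:
{"method": "send_rows", "body": {"moves": [{"x":-0.5,"y":0,"z":0,"wx":0,"wy":0,"wz":0},{"x":-1,"y":0,"z":0,"wx":0,"wy":0,"wz":0},{"x":-1,"y":0,"z":0,"wx":0,"wy":0,"wz":0},{"x":-1,"y":0,"z":0,"wx":0,"wy":0,"wz":0},{"x":-1,"y":0,"z":0,"wx":0,"wy":0,"wz":0},{"x":-1,"y":0,"z":0,"wx":0,"wy":0,"wz":0},{"x":0,"y":0,"z":0,"wx":0,"wy":0,"wz":0}]}}

```text
time: 20.48
position: [451.5, -334.9, 297.7]
ee_rot: [[0.008, 0.109, 0.994], [-0.005, 0.994, -0.109], [-1.0, -0.004, 0.008]]
wrist_force: [-0.4, -0.5, -0.3]
gripper_width: 60.1
```

```bash
python3 -c "
from h import *
d(400,300,300,np.pi/2-0.0585)
im=grab_frame('wrist'); cv2.imwrite('pics/w13.png',im)
im=cv2.imread('pics/s6.png');
# handle/front from scene
print('front top edge',onz('scene',[[250,251],[240,366]],172))
"
```

```text
t 20.48 p [ 451.5 -334.9  297.7] F [-0.4 -0.5 -0.3] w 60.1
[[0.008, 0.109, 0.994], [-0.005, 0.994, -0.109], [-1.0, -0.004, 0.008]]
delta tool mm [  -5.6  625.5 -120.5] units [-0.28 31.27 -6.03]
phi 1.461 wx units -0.0162
level rv units [-0.      0.0026  0.0012]
front top edge [[629.44132245 174.54277858 172.        ]
 [643.89294836 421.52882382 172.        ]]
```

View pics/w13.png

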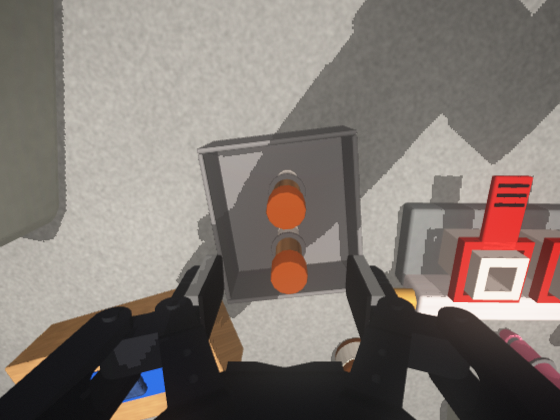

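Both spent cartridges stand in the tub (285,210), (289,270). On to the drawer handle, fingers shut, to hook behind the bar.

Call:
{"method": "send_rows", "body": {"moves": [{"x":0,"y":1,"z":0,"wx":-0.008,"wy":0.0025,"wz":0.001},{"x":0,"y":1,"z":0,"wx":-0.008,"wy":0,"wz":0},{"x":0,"y":1,"z":0,"wx":0,"wy":0,"wz":0},{"x":0,"y":1,"z":0,"wx":0,"wy":0,"wz":0},{"x":0,"y":1,"z":0,"wx":0,"wy":0,"wz":0},{"x":0,"y":1,"z":0,"wx":0,"wy":0,"wz":0},{"x":0,"y":1,"z":0,"wx":0,"wy":0,"wz":0},{"x":0,"y":1,"z":0,"wx":0,"wy":0,"wz":0}], "gripper": 0}}

```text
time: 21.2
position: [460.5, -171.5, 292.5]
ee_rot: [[-0.006, 0.063, 0.998], [0.003, 0.998, -0.063], [-1.0, 0.002, -0.006]]
wrist_force: [0.2, 0.5, 0.4]
gripper_width: 0.1
```

Call:
{"method": "send_rows", "body": {"moves": [{"x":0,"y":1,"z":0,"wx":0,"wy":0,"wz":0},{"x":0,"y":1,"z":0,"wx":0,"wy":0,"wz":0},{"x":0,"y":1,"z":0,"wx":0,"wy":0,"wz":0},{"x":0,"y":1,"z":0,"wx":0,"wy":0,"wz":0},{"x":0,"y":1,"z":0,"wx":0,"wy":0,"wz":0},{"x":0,"y":1,"z":0,"wx":0,"wy":0,"wz":0},{"x":0,"y":1,"z":0,"wx":0,"wy":0,"wz":0},{"x":0,"y":1,"z":0,"wx":0,"wy":0,"wz":0}]}}

```text
time: 21.87
position: [467.3, -2.8, 289.2]
ee_rot: [[-0.013, 0.063, 0.998], [0.005, 0.998, -0.063], [-1.0, 0.004, -0.013]]
wrist_force: [0.7, -0.1, -0.4]
gripper_width: -0.1
```

Call:
{"method": "send_rows", "body": {"moves": [{"x":0,"y":1,"z":0,"wx":0,"wy":0,"wz":0},{"x":0,"y":1,"z":0,"wx":0,"wy":0,"wz":0},{"x":0,"y":1,"z":0,"wx":0,"wy":0,"wz":0},{"x":0,"y":1,"z":0,"wx":0,"wy":0,"wz":0},{"x":0,"y":1,"z":0,"wx":0,"wy":0,"wz":0},{"x":0,"y":1,"z":0,"wx":0,"wy":0,"wz":0},{"x":0,"y":1,"z":0,"wx":0,"wy":0,"wz":0},{"x":0,"y":1,"z":0,"wx":0,"wy":0,"wz":0}]}}

```text
time: 22.53
position: [474.1, 165.3, 286.1]
ee_rot: [[-0.02, 0.063, 0.998], [0.005, 0.998, -0.063], [-1.0, 0.004, -0.02]]
wrist_force: [0.3, 0.5, -0.1]
gripper_width: 0.0
```

```bash
python3 -c "
from h import *
d(540,300,300,np.pi/2-0.0585)
"
```

```text
t 22.53 p [474.1 165.3 286.1] F [ 0.3  0.5 -0.1] w 0.0
[[-0.02, 0.063, 0.998], [0.005, 0.998, -0.063], [-1.0, 0.004, -0.02]]
delta tool mm [-14.5 138.7  56.9] units [-0.73  6.93  2.85]
phi 1.507 wx units -0.0016
level rv units [ 0.     -0.0064 -0.0012]
```

Call:
{"method": "send_rows", "body": {"moves": [{"x":-0.3,"y":1,"z":0.5,"wx":-0.001,"wy":-0.0064,"wz":-0.001},{"x":-0.3,"y":1,"z":0.5,"wx":0,"wy":0,"wz":0},{"x":-0.3,"y":1,"z":0.5,"wx":0,"wy":0,"wz":0},{"x":0,"y":1,"z":0.5,"wx":0,"wy":0,"wz":0},{"x":0,"y":1,"z":0.5,"wx":0,"wy":0,"wz":0},{"x":0,"y":0.8,"z":0.2,"wx":0,"wy":0,"wz":0},{"x":0,"y":0.3,"z":0,"wx":0,"wy":0,"wz":0},{"x":0,"y":0,"z":0,"wx":0,"wy":0,"wz":0}]}}

```text
time: 23.2
position: [534.4, 293.2, 299.4]
ee_rot: [[-0.008, 0.056, 0.998], [-0.001, 0.998, -0.056], [-1.0, -0.002, -0.007]]
wrist_force: [-0.2, 1.1, 0.4]
gripper_width: 0.2
```

```bash
python3 -c "
from h import *
d(617,302,230,np.pi/2-0.0585)
im=grab_frame('wrist'); cv2.imwrite('pics/w14.png',im)
"
```

```text
t 23.2 p [534.4 293.2 299.4] F [-0.2  1.1  0.4] w 0.2
[[-0.008, 0.056, 0.998], [-0.001, 0.998, -0.056], [-1.0, -0.002, -0.007]]
delta tool mm [68.7 13.5 82.5] units [3.44 0.68 4.12]
phi 1.515 wx units 0.0008
level rv units [ 0.     -0.0024  0.0006]
```

View pics/w14.png

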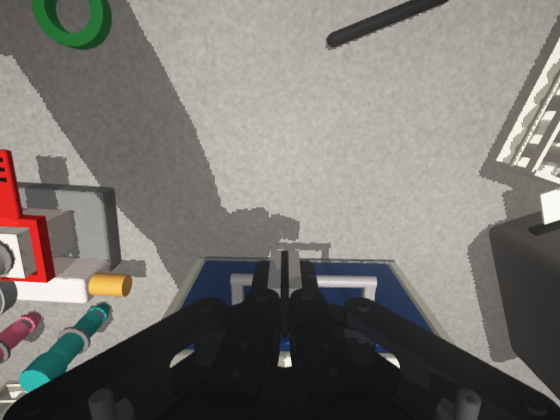

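Handle bar seen from (232,281) to (377,281) in front of the blue panel.

```bash
python3 -c "
from h import *
print(onz('wrist',[[238,281],[371,281]],135))
im=cv2.imread('pics/w14.png'); cv2.imwrite('pics/w14c.png',cv2.resize(im[240:370,170:450],None,fx=2.8,fy=2.8,interpolation=2))
"
```

```text
[[593.28134039 250.00855124 135.        ]
 [599.47009705 360.92051635 135.        ]]
```

View pics/w14c.png

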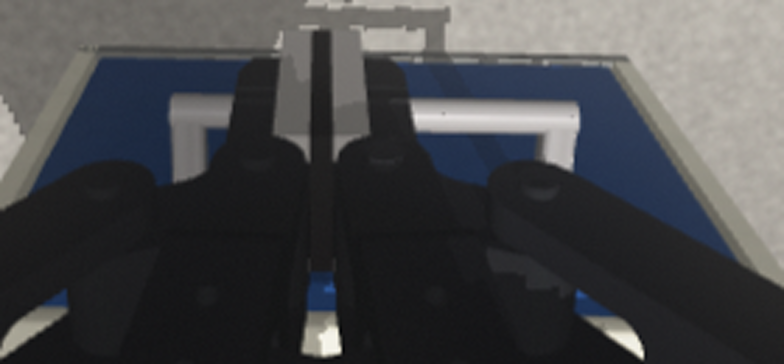

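Bar middle about (596,305.5), posts 111 mm apart (110 expected). Go to the gap's middle, x≈619.

Call:
{"method": "send_rows", "body": {"moves": [{"x":0,"y":0.3,"z":0.8,"wx":0.0005,"wy":-0.0024,"wz":0.0006},{"x":0,"y":0.3,"z":1,"wx":0,"wy":0,"wz":0},{"x":0,"y":0.2,"z":1,"wx":0,"wy":0,"wz":0},{"x":0.2,"y":0,"z":0.8,"wx":0,"wy":0,"wz":0},{"x":0.6,"y":0,"z":0.3,"wx":0,"wy":0,"wz":0},{"x":0.8,"y":0,"z":0.1,"wx":0,"wy":0,"wz":0},{"x":0.4,"y":0,"z":0,"wx":0,"wy":0,"wz":0},{"x":0,"y":0,"z":0,"wx":0,"wy":0,"wz":0}]}}

```text
time: 23.92
position: [614.2, 296.5, 257.2]
ee_rot: [[-0.002, 0.062, 0.998], [-0.002, 0.998, -0.062], [-1.0, -0.003, -0.002]]
wrist_force: [-0.3, -0.5, 0.1]
gripper_width: 0.1
```

```bash
python3 -c "
from h import *
d(619,305,191,np.pi/2-0.0585)
im=grab_frame('wrist'); cv2.imwrite('pics/w15.png',im)
im=grab_frame('side'); cv2.imwrite('pics/sd15.png',cv2.resize(im[60:210,220:400],None,fx=4,fy=4,interpolation=2))
"
```

```text
t 23.92 p [614.2 296.5 257.2] F [-0.3 -0.5  0.1] w 0.1
[[-0.002, 0.062, 0.998], [-0.002, 0.998, -0.062], [-1.0, -0.003, -0.002]]
delta tool mm [66.2  8.9  4.4] units [3.31 0.45 0.22]
phi 1.509 wx units -0.001
level rv units [ 0.     -0.0007  0.0008]
```

View pics/w15.png

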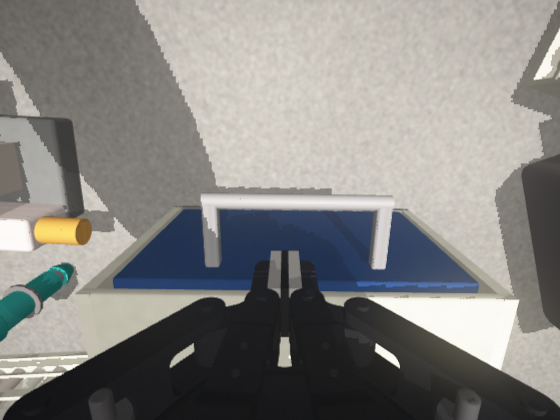

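View pics/sd15.png

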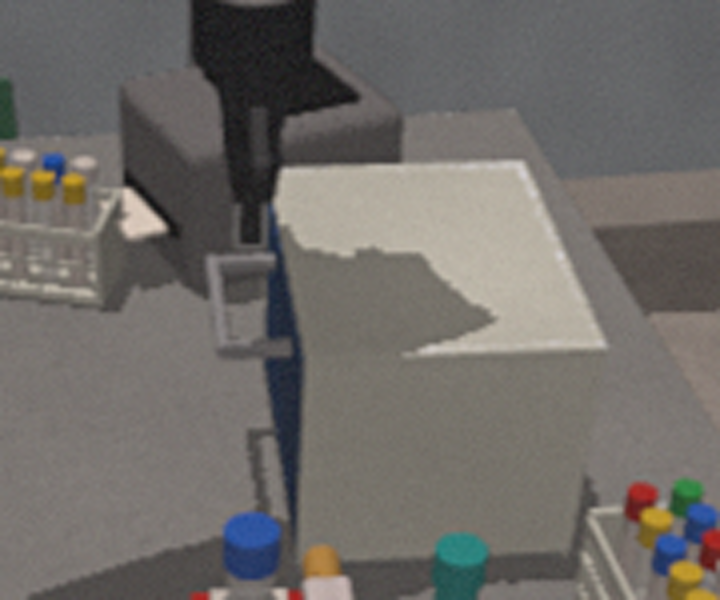

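```bash
python3 -c "
from h import *
print(onz('wrist',[[209,202],[384,202]],135),onz('wrist',[[200,284],[380,284]],154),onz('wrist',[[200,278],[380,278]],154))
p=arm.get_obs(); print(proj('wrist',p['position']+p['ee_rot']@np.array([72.6,0,0])))
"
```

```text
[[593.47489783 249.51468598 135.        ]
 [600.33901062 361.31858595 135.        ]] [[641.19502361 241.85295187 154.        ]
 [648.06266539 354.6520784  154.        ]] [[636.98124524 242.44919643 154.        ]
 [643.80998382 354.53509281 154.        ]]
[[284.63512974 265.15978331]]
```

Call:
{"method": "send_rows", "body": {"moves": [{"x":0.4,"y":0.4,"z":0.25,"wx":0,"wy":0,"wz":0.0008},{"x":0.6,"y":0,"z":0,"wx":0,"wy":0,"wz":0},{"x":0.6,"y":0,"z":0,"wx":0,"wy":0,"wz":0},{"x":0.6,"y":0,"z":0,"wx":0,"wy":0,"wz":0},{"x":0.6,"y":0,"z":0,"wx":0,"wy":0,"wz":0},{"x":0.3,"y":0,"z":0,"wx":0,"wy":0,"wz":0},{"x":0,"y":0,"z":0,"wx":0,"wy":0,"wz":0}]}}

```text
time: 24.6
position: [620.7, 308.7, 199.4]
ee_rot: [[0.009, 0.059, 0.998], [0.006, 0.998, -0.059], [-1.0, 0.006, 0.009]]
wrist_force: [-0.0, -0.5, 0.2]
gripper_width: -0.2
```

```bash
python3 -c "
from h import *
d(619,305,191,np.pi/2-0.0585)
im=grab_frame('wrist'); cv2.imwrite('pics/w16.png',im)
"
```

```text
t 24.6 p [620.7 308.7 199.4] F [-0.  -0.5  0.2] w -0.2
[[0.009, 0.059, 0.998], [0.006, 0.998, -0.059], [-1.0, 0.006, 0.009]]
delta tool mm [ 8.4 -3.8 -1.5] units [ 0.42 -0.19 -0.08]
phi 1.512 wx units -0.0002
level rv units [ 0.      0.0028 -0.0019]
```

View pics/w16.png

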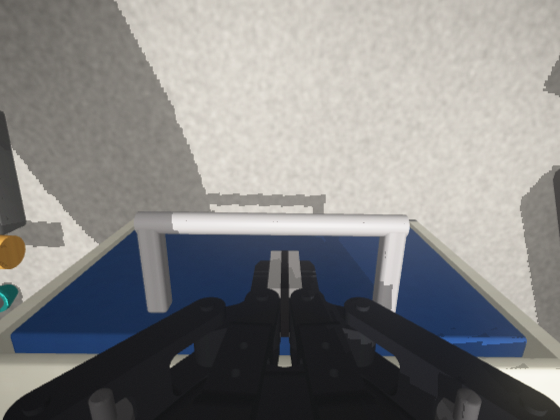

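Fingertips lie between the bar and the panel. Down 10 mm, then pull.

Call:
{"method": "send_rows", "body": {"moves": [{"x":0.45,"y":0,"z":0,"wx":0,"wy":0.0028,"wz":-0.0019},{"x":0.1,"y":0,"z":-0.3,"wx":0,"wy":0,"wz":0},{"x":0,"y":0,"z":-0.5,"wx":0,"wy":0,"wz":0},{"x":0,"y":0,"z":-0.8,"wx":0,"wy":0,"wz":0},{"x":0,"y":0,"z":-0.8,"wx":0,"wy":0,"wz":0},{"x":0,"y":0,"z":-0.8,"wx":0,"wy":0,"wz":0},{"x":0,"y":0,"z":-0.8,"wx":0,"wy":0,"wz":0},{"x":0,"y":0,"z":-0.8,"wx":0,"wy":0,"wz":0}]}}

```text
time: 25.32
position: [528.3, 315.7, 190.4]
ee_rot: [[0.016, 0.063, 0.998], [0.004, 0.998, -0.063], [-1.0, 0.005, 0.016]]
wrist_force: [4.6, 0.6, -2.1]
gripper_width: 0.1
```

```bash
python3 -c "
from h import *
d(619-145,311,191,np.pi/2-0.0585)
"
```

```text
t 25.32 p [528.3 315.7 190.4] F [ 4.6  0.6 -2.1] w 0.1
[[0.016, 0.063, 0.998], [0.004, 0.998, -0.063], [-1.0, 0.005, 0.016]]
delta tool mm [ -1.5  -8.1 -53.9] units [-0.07 -0.4  -2.69]
phi 1.508 wx units -0.0013
level rv units [ 0.      0.0051 -0.0015]
```

Call:
{"method": "send_rows", "body": {"moves": [{"x":0,"y":0,"z":-0.7,"wx":0,"wy":0.005,"wz":-0.0015},{"x":0,"y":0,"z":-0.7,"wx":0,"wy":0,"wz":0},{"x":0,"y":0,"z":-0.6,"wx":0,"wy":0,"wz":0},{"x":0,"y":0,"z":-0.4,"wx":0,"wy":0,"wz":0},{"x":0,"y":0,"z":-0.2,"wx":0,"wy":0,"wz":0},{"x":0,"y":0,"z":0,"wx":0,"wy":0,"wz":0}]}}

```text
time: 25.82
position: [471.4, 319.7, 192.2]
ee_rot: [[0.002, 0.062, 0.998], [0.0, 0.998, -0.062], [-1.0, 0.0, 0.002]]
wrist_force: [1.7, 0.4, -0.4]
gripper_width: 0.2
```

```bash
python3 -c "
from h import *
d(619-145,311,191,np.pi/2-0.0585)
im=grab_frame('scene'); cv2.imwrite('pics/s17.png',im); cv2.imwrite('pics/s17c.png',cv2.resize(im[225:385,140:340],None,fx=4,fy=3.75,interpolation=2))
"
```

```text
t 25.82 p [471.4 319.7 192.2] F [ 1.7  0.4 -0.4] w 0.2
[[0.002, 0.062, 0.998], [0.0, 0.998, -0.062], [-1.0, 0.0, 0.002]]
delta tool mm [ 1.2 -8.5  3.2] units [ 0.06 -0.43  0.16]
phi 1.509 wx units -0.0011
level rv units [ 0.      0.0007 -0.0002]
```

View pics/s17c.png

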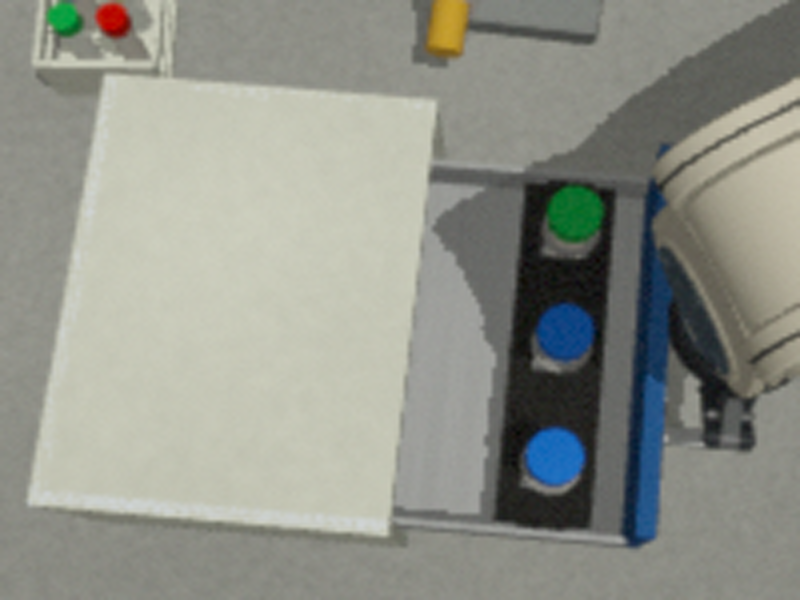

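Drawer fully out: green cap at -y pocket, two blue caps in the middle and +y pockets, scene px (281.5,313.5) and (278.8,346.9).

```bash
python3 -c "
from h import *
print(onz('scene',[[284,281.5],[281.5,313.5],[278.75,346.9]],139))
"
```

```text
[[551.51562159 236.23653539 139.        ]
 [557.03830981 308.17239205 139.        ]
 [562.8403944  379.7717996  139.        ]]
```

Call:
{"method": "send_rows", "body": {"moves": [{"x":0,"y":0,"z":0.3,"wx":0,"wy":0,"wz":0},{"x":-0.5,"y":0,"z":0,"wx":0,"wy":0,"wz":0},{"x":-1,"y":0,"z":0,"wx":0,"wy":0,"wz":0},{"x":-1,"y":0,"z":0,"wx":0,"wy":0,"wz":0},{"x":-1,"y":0,"z":0.5,"wx":0,"wy":0,"wz":0},{"x":-1,"y":0,"z":1,"wx":0,"wy":0,"wz":0},{"x":0,"y":0,"z":0.6,"wx":0,"wy":0,"wz":0},{"x":0,"y":0,"z":0,"wx":0,"wy":0,"wz":0}], "gripper": 0.7}}

```text
time: 26.53
position: [523.4, 315.6, 289.1]
ee_rot: [[-0.001, 0.063, 0.998], [-0.0, 0.998, -0.063], [-1.0, -0.0, -0.001]]
wrist_force: [0.4, 0.3, -0.4]
gripper_width: 59.6
```

```bash
python3 -c "
from h import *
d(557,308,190,np.pi/2-0.0585)
im=grab_frame('wrist'); cv2.imwrite('pics/w18.png',im); print(blobs(im,'blue',150),blobs(im,'green',150))
"
```

```text
t 26.53 p [523.4 315.6 289.1] F [ 0.4  0.3 -0.4] w 59.6
[[-0.001, 0.063, 0.998], [-0.0, 0.998, -0.063], [-1.0, -0.0, -0.001]]
delta tool mm [99.1 -5.4 34.2] units [ 4.95 -0.27  1.71]
phi 1.508 wx units -0.0015
level rv units [ 0.     -0.0004  0.    ]
[((np.float64(257.7), np.float64(195.1)), [109, 169, 336, 40, 7462]), ((np.float64(277.2), np.float64(255.4)), [258, 232, 39, 47, 1493]), ((np.float64(369.6), np.float64(250.4)), [346, 233, 45, 41, 1011])] [((np.float64(43.7), np.float64(29.0)), [0, 0, 84, 61, 2899]), ((np.float64(186.1), np.float64(252.5)), [164, 231, 47, 47, 1404])]
```

View pics/w18.png

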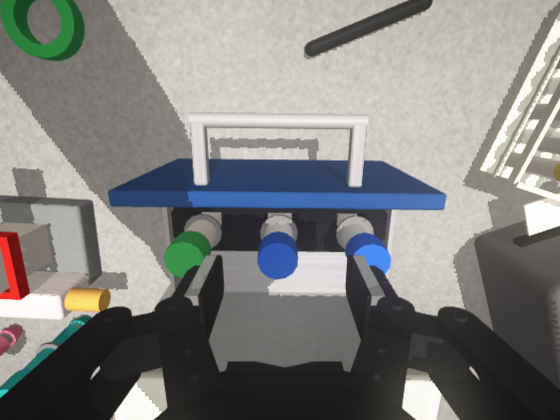

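Green cap (187,255), blue caps (278,259) and (367,255). Take the +y one, then the middle.

```bash
python3 -c "
from h import *
print(onz('wrist',[[187,255],[277.7,259],[368,257]],139))
d(560.5,380,190)
"
```

```text
[[549.73796703 239.13817266 139.        ]
 [557.55525898 308.24148069 139.        ]
 [560.30202735 377.55094804 139.        ]]
t 26.58 p [522.6 315.7 289.4] F [ 0.1 -0.2  0.4] w 60.0
[[-0.001, 0.063, 0.998], [0.0, 0.998, -0.063], [-1.0, 0.0, -0.001]]
delta tool mm [99.3 66.6 33.9] units [4.97 3.33 1.69]
level rv units [ 0.     -0.0004 -0.    ]
```

Call:
{"method": "send_rows", "body": {"moves": [{"x":0,"y":0.8,"z":0.5,"wx":0,"wy":0,"wz":0},{"x":0,"y":1,"z":0.6,"wx":0,"wy":0,"wz":0},{"x":0,"y":0.9,"z":0.4,"wx":0,"wy":0,"wz":0},{"x":0.2,"y":0.4,"z":0.1,"wx":0,"wy":0,"wz":0},{"x":0.8,"y":0.1,"z":0,"wx":0,"wy":0,"wz":0},{"x":0.9,"y":0,"z":0,"wx":0,"wy":0,"wz":0},{"x":0.4,"y":0,"z":0,"wx":0,"wy":0,"wz":0},{"x":0,"y":0,"z":0,"wx":0,"wy":0,"wz":0}]}}

```text
time: 27.25
position: [555.1, 378.8, 239.8]
ee_rot: [[-0.008, 0.064, 0.998], [-0.002, 0.998, -0.064], [-1.0, -0.003, -0.008]]
wrist_force: [0.3, -0.9, -0.1]
gripper_width: 59.6
```

```bash
python3 -c "
from h import *
d(561.5,380,182,np.pi/2-0.0585)
im=grab_frame('wrist'); cv2.imwrite('pics/w19.png',im); print(blobs(im,'blue',150))
"
```

```text
t 27.25 p [555.1 378.8 239.8] F [ 0.3 -0.9 -0.1] w 59.6
[[-0.008, 0.064, 0.998], [-0.002, 0.998, -0.064], [-1.0, -0.003, -0.008]]
delta tool mm [57.7  1.8  6.8] units [2.89 0.09 0.34]
phi 1.506 wx units -0.0019
level rv units [ 0.     -0.0025  0.0009]
[((np.float64(161.1), np.float64(168.3)), [0, 139, 371, 49, 11697]), ((np.float64(171.4), np.float64(250.5)), [141, 221, 62, 60, 2692]), ((np.float64(287.0), np.float64(252.2)), [262, 222, 51, 60, 2450])]
```

View pics/w19.png

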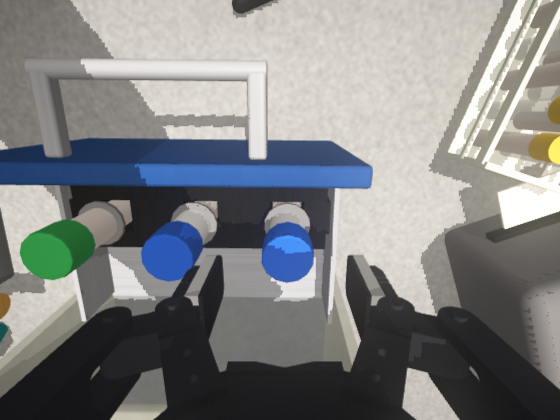

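Call:
{"method": "send_rows", "body": {"moves": [{"x":0.6,"y":0.08,"z":0.3,"wx":-0.001,"wy":-0.0025,"wz":0.0009},{"x":0.9,"y":0,"z":0,"wx":0,"wy":0,"wz":0},{"x":0.8,"y":0,"z":0,"wx":0,"wy":0,"wz":0},{"x":0.3,"y":0,"z":0,"wx":0,"wy":0,"wz":0},{"x":0.1,"y":0,"z":0,"wx":0,"wy":0,"wz":0},{"x":0,"y":0,"z":0,"wx":0,"wy":0,"wz":0}]}}

```text
time: 27.8
position: [561.3, 379.2, 191.1]
ee_rot: [[0.006, 0.062, 0.998], [0.003, 0.998, -0.062], [-1.0, 0.003, 0.005]]
wrist_force: [-0.1, 0.0, -0.5]
gripper_width: 60.4
```

```bash
python3 -c "
from h import *
d(561.5,380,182,np.pi/2-0.0585)
im=grab_frame('wrist'); cv2.imwrite('pics/w20.png',im)
"
```

```text
t 27.8 p [561.3 379.2 191.1] F [-0.1  0.  -0.5] w 60.4
[[0.006, 0.062, 0.998], [0.003, 0.998, -0.062], [-1.0, 0.003, 0.005]]
delta tool mm [9.1 0.8 0.1] units [0.46 0.04 0.01]
phi 1.509 wx units -0.0011
level rv units [ 0.      0.0017 -0.001 ]
```

View pics/w20.png

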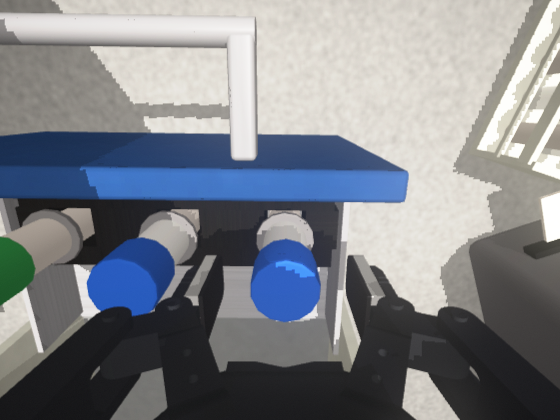

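Call:
{"method": "send_rows", "body": {"moves": [{"x":0.4,"y":0,"z":0,"wx":0,"wy":0.0017,"wz":-0.001},{"x":0.1,"y":0,"z":0,"wx":0,"wy":0,"wz":0},{"x":0,"y":0,"z":0,"wx":0,"wy":0,"wz":0}]}}

```text
time: 28.1
position: [562.2, 379.7, 183.7]
ee_rot: [[0.004, 0.062, 0.998], [0.002, 0.998, -0.062], [-1.0, 0.002, 0.004]]
wrist_force: [-0.7, -0.7, 0.6]
gripper_width: 59.7
```

Call:
{"method": "send_rows", "body": {"moves": [{"x":0,"y":0,"z":0,"wx":0,"wy":0,"wz":0},{"x":0,"y":0,"z":0,"wx":0,"wy":0,"wz":0},{"x":0,"y":0,"z":0,"wx":0,"wy":0,"wz":0},{"x":0,"y":0,"z":0,"wx":0,"wy":0,"wz":0},{"x":0,"y":0,"z":0,"wx":0,"wy":0,"wz":0}], "gripper": 0, "squeeze": 60}}

```text
time: 28.52
position: [562.4, 379.8, 184.6]
ee_rot: [[0.005, 0.062, 0.998], [0.003, 0.998, -0.062], [-1.0, 0.003, 0.005]]
wrist_force: [-0.8, -0.6, -0.9]
gripper_width: 30.3
```

Call:
{"method": "send_rows", "body": {"moves": [{"x":-0.4,"y":0,"z":0,"wx":0,"wy":0,"wz":0},{"x":-0.7,"y":0,"z":0,"wx":0,"wy":0,"wz":0},{"x":-1,"y":0,"z":0,"wx":0,"wy":0,"wz":0},{"x":-1,"y":0,"z":0,"wx":0,"wy":0,"wz":0},{"x":-1,"y":0,"z":0,"wx":0,"wy":0,"wz":0},{"x":-1,"y":0,"z":0,"wx":0,"wy":0,"wz":0},{"x":-1,"y":0,"z":0,"wx":0,"wy":0,"wz":0},{"x":-1,"y":0,"z":0,"wx":0,"wy":0,"wz":0}]}}

```text
time: 29.18
position: [560.2, 378.6, 330.3]
ee_rot: [[-0.004, 0.062, 0.998], [-0.002, 0.998, -0.062], [-1.0, -0.002, -0.003]]
wrist_force: [0.0, -0.1, -0.9]
gripper_width: 30.3
```

```bash
python3 -c "
from h import *
d(*PORT[1][:2],320,np.pi/2-YX)
im=grab_frame('wrist'); cv2.imwrite('pics/w21.png',im)
im=grab_frame('side'); cv2.imwrite('pics/sd21.png',im)
"
```

```text
t 29.18 p [560.2 378.6 330.3] F [ 0.  -0.1 -0.9] w 30.3
[[-0.004, 0.062, 0.998], [-0.002, 0.998, -0.062], [-1.0, -0.002, -0.003]]
delta tool mm [  11.5 -522.7   22.7] units [  0.57 -26.14   1.14]
phi 1.509 wx units 0.0186
level rv units [ 0.     -0.0011  0.0007]
```

View pics/w21.png

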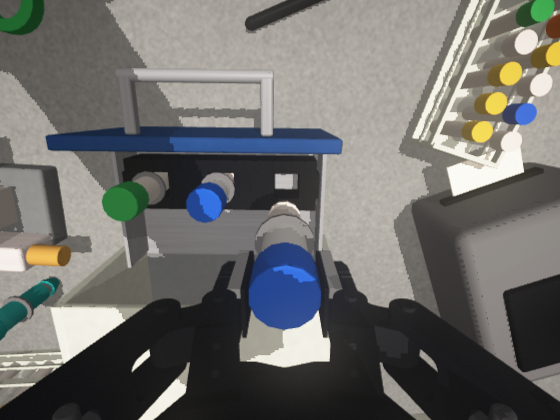

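View pics/sd21.png

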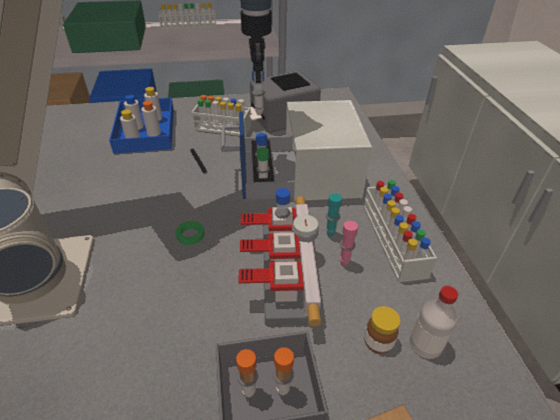

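Drawer and tub unchanged; fresh cartridge hangs straight in the grip. Carry it to port 1, passing in front of the fitted one and higher.

Call:
{"method": "send_rows", "body": {"moves": [{"x":-0.6,"y":0,"z":-0.5,"wx":0,"wy":-0.001,"wz":0.0007},{"x":-0.6,"y":-0.3,"z":-0.8,"wx":0,"wy":0,"wz":0},{"x":-0.3,"y":-0.8,"z":-0.8,"wx":0,"wy":0,"wz":0},{"x":-0.1,"y":-1,"z":-0.8,"wx":0,"wy":0,"wz":0},{"x":-0.1,"y":-1,"z":-0.8,"wx":0.006,"wy":0,"wz":0},{"x":-0.1,"y":-1,"z":-0.3,"wx":0.006,"wy":0,"wz":0},{"x":-0.1,"y":-1,"z":0,"wx":0.006,"wy":0,"wz":0},{"x":-0.1,"y":-1,"z":0,"wx":0,"wy":0,"wz":0}]}}

```text
time: 29.95
position: [460.7, 261.1, 373.3]
ee_rot: [[-0.0, 0.116, 0.993], [0.002, 0.993, -0.116], [-1.0, 0.002, -0.0]]
wrist_force: [-0.1, -0.2, -0.7]
gripper_width: 30.1
```

Call:
{"method": "send_rows", "body": {"moves": [{"x":-0.1,"y":-1,"z":0,"wx":0,"wy":0,"wz":0},{"x":-0.1,"y":-1,"z":0,"wx":0,"wy":0,"wz":0},{"x":-0.1,"y":-1,"z":0,"wx":0,"wy":0,"wz":0},{"x":-0.1,"y":-1,"z":0,"wx":0,"wy":0,"wz":0},{"x":-0.1,"y":-1,"z":0,"wx":0,"wy":0,"wz":0},{"x":-0.1,"y":-1,"z":0,"wx":0,"wy":0,"wz":0},{"x":-0.1,"y":-1,"z":0,"wx":0,"wy":0,"wz":0},{"x":-0.1,"y":-1,"z":0,"wx":0,"wy":0,"wz":0}]}}

```text
time: 30.62
position: [431.2, 96.1, 391.6]
ee_rot: [[-0.002, 0.113, 0.994], [0.002, 0.994, -0.113], [-1.0, 0.002, -0.002]]
wrist_force: [0.2, -0.3, -0.2]
gripper_width: 30.3
```

Call:
{"method": "send_rows", "body": {"moves": [{"x":-0.1,"y":-1,"z":0,"wx":0,"wy":0,"wz":0},{"x":-0.1,"y":-1,"z":0,"wx":0,"wy":0,"wz":0},{"x":-0.1,"y":-1,"z":0,"wx":0,"wy":0,"wz":0},{"x":-0.1,"y":-1,"z":0,"wx":0,"wy":0,"wz":0},{"x":-0.1,"y":-1,"z":0,"wx":0,"wy":0,"wz":0},{"x":-0.1,"y":-1,"z":0,"wx":0,"wy":0,"wz":0},{"x":-0.1,"y":-1,"z":0,"wx":0,"wy":0,"wz":0},{"x":0,"y":-0.5,"z":0,"wx":0,"wy":0,"wz":0}]}}

```text
time: 31.28
position: [404.7, -57.5, 407.5]
ee_rot: [[-0.003, 0.111, 0.994], [0.003, 0.994, -0.111], [-1.0, 0.002, -0.003]]
wrist_force: [-0.2, 0.7, -1.5]
gripper_width: 30.4
```

```bash
python3 -c "
from h import *
d(*PORT[1][:2],320,np.pi/2-YX)
"
```

```text
t 31.28 p [404.7 -57.5 407.5] F [-0.2  0.7 -1.5] w 30.4
[[-0.003, 0.111, 0.994], [0.003, 0.994, -0.111], [-1.0, 0.002, -0.003]]
delta tool mm [ 86.8 -70.6 154.8] units [ 4.34 -3.53  7.74]
phi 1.459 wx units 0.0028
level rv units [ 0.     -0.001  -0.0007]
```

Call:
{"method": "send_rows", "body": {"moves": [{"x":0.5,"y":-0.5,"z":0.9,"wx":0.0028,"wy":-0.001,"wz":-0.0007},{"x":0.6,"y":-0.5,"z":1,"wx":0,"wy":0,"wz":0},{"x":0.6,"y":-0.5,"z":1,"wx":0,"wy":0,"wz":0},{"x":0.6,"y":-0.5,"z":1,"wx":0,"wy":0,"wz":0},{"x":0.6,"y":-0.5,"z":1,"wx":0,"wy":0,"wz":0},{"x":0.5,"y":-0.4,"z":1,"wx":0,"wy":0,"wz":0},{"x":0.3,"y":-0.3,"z":0.9,"wx":0,"wy":0,"wz":0},{"x":0,"y":0,"z":0.5,"wx":0,"wy":0,"wz":0}]}}

```text
time: 31.95
position: [539.0, -140.2, 334.0]
ee_rot: [[0.002, 0.124, 0.992], [-0.001, 0.992, -0.124], [-1.0, -0.0, 0.003]]
wrist_force: [0.5, 0.4, -0.3]
gripper_width: 30.2
```

```bash
python3 -c "
from h import *
d(*PORT[1][:2],290,np.pi/2-YX)
im=grab_frame('wrist'); cv2.imwrite('pics/w22.png',im)
"
```

```text
t 31.95 p [ 539.  -140.2  334. ] F [ 0.5  0.4 -0.3] w 30.2
[[0.002, 0.124, 0.992], [-0.001, 0.992, -0.124], [-1.0, -0.0, 0.003]]
delta tool mm [44.1 -3.  11.7] units [ 2.2  -0.15  0.59]
phi 1.446 wx units -0.0013
level rv units [-0.      0.0008  0.0001]
```

View pics/w22.png

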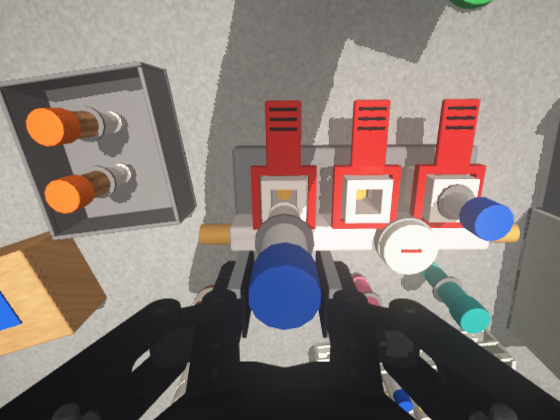

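Both open bores visible: port 1 at (284,203) behind the foot, port 2 at (368,202).

```bash
python3 -c "
from h import *
im=cv2.imread('pics/w22.png'); cv2.imwrite('pics/w22c.png',cv2.resize(im[160:250,240:420],None,fx=4.4,fy=4.4,interpolation=2))
print(onz('wrist',[[284.5,203],[368,202]],103.5),PORT)
"
```

```text
[[ 555.12296973 -141.7093206   103.5       ]
 [ 564.42036608  -59.44090827  103.5       ]] {1: array([ 550.40247788, -144.59088707,    0.        ]), 2: array([560.5, -61.2,   0. ]), 3: array([570.59752212,  22.19088707,   0.        ])}
```

View pics/w22c.png

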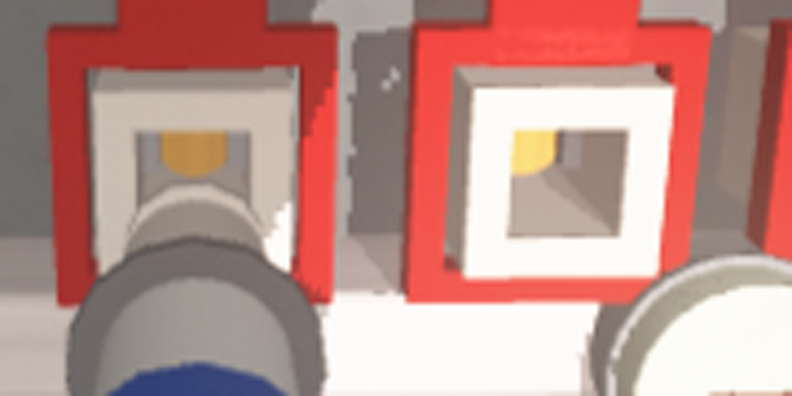

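Call:
{"method": "send_rows", "body": {"moves": [{"x":0.4,"y":-0.1,"z":0.5,"wx":-0.001,"wy":0.0008,"wz":0},{"x":0.8,"y":0,"z":0.15,"wx":0,"wy":0,"wz":0},{"x":0.7,"y":0,"z":0,"wx":0,"wy":0,"wz":0},{"x":0.3,"y":0,"z":0,"wx":0,"wy":0,"wz":0},{"x":0,"y":0,"z":0,"wx":0,"wy":0,"wz":0}]}}

```text
time: 32.42
position: [552.8, -141.0, 290.3]
ee_rot: [[0.002, 0.118, 0.993], [-0.0, 0.993, -0.118], [-1.0, -0.0, 0.002]]
wrist_force: [-0.3, -0.4, -1.0]
gripper_width: 30.3
```

```bash
python3 -c "
from h import *
d(552.3,-143.3,279,np.pi/2-YX)
im=grab_frame('wrist'); cv2.imwrite('pics/w23.png',im)
cv2.imwrite('pics/w23c.png',cv2.resize(im[150:300,200:400],None,fx=4,fy=4,interpolation=2))
im=grab_frame('side'); cv2.imwrite('pics/sd23c.png',cv2.resize(im[170:320,220:360],None,fx=4,fy=4,interpolation=2))
"
```

```text
t 32.42 p [ 552.8 -141.   290.3] F [-0.3 -0.4 -1. ] w 30.3
[[0.002, 0.118, 0.993], [-0.0, 0.993, -0.118], [-1.0, -0.0, 0.002]]
delta tool mm [11.3 -2.3 -0.3] units [ 0.57 -0.12 -0.01]
phi 1.452 wx units 0.0007
level rv units [-0.      0.0006  0.    ]
```

View pics/w23c.png

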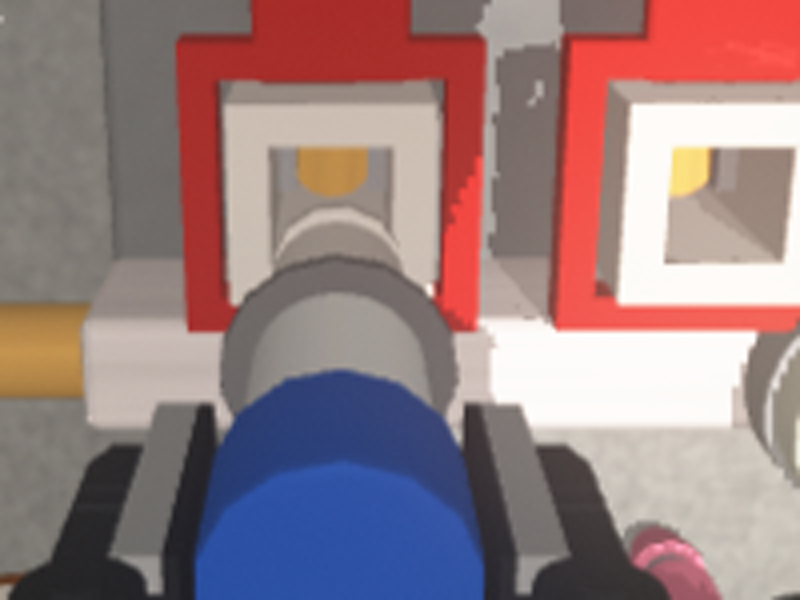

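View pics/sd23c.png

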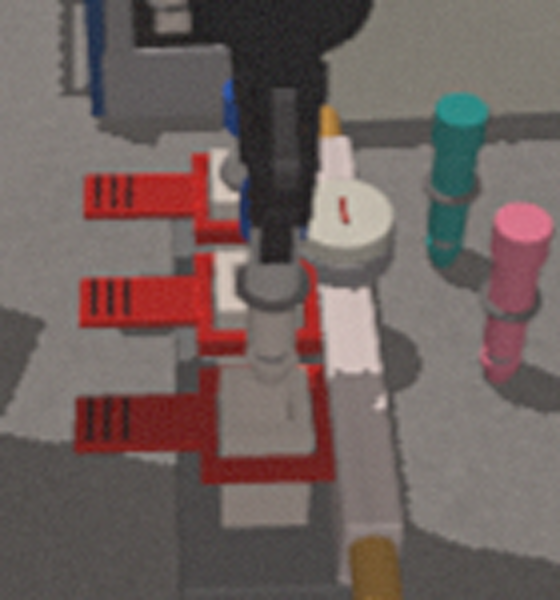

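```bash
python3 -c "
from h import *
a=onz('wrist',[[284.2,202]],120+18)[0]+12*MX
b=onz('wrist',[[282.8,186.75]],103.5)[0]+13*MX
b2=onz('wrist',[[282.8,150+102/4]],103.5)[0]+22*MX
print('cart',a,'port',b,b2, 'rel',(b-a)@MX,(b-a)@MY,(b2-a)@MX)
# flange near edge z=foot+65
print(onz('wrist',[[284.2,150+256/4]],120+67)[0]+18*MX)
"
```

```text
cart [ 556.40291389 -141.93500734  138.        ] port [ 554.20746012 -142.87653874  103.5       ] [ 553.62141042 -142.80418063  103.5       ] rel -2.0663536143691092 -1.198616444728973 -2.656851726952018
[ 555.12310793 -141.75861406  187.        ]
```

Call:
{"method": "send_rows", "body": {"moves": [{"x":0,"y":-0.06,"z":-0.1,"wx":0,"wy":0,"wz":0},{"x":0.3,"y":0,"z":0,"wx":0,"wy":0,"wz":0},{"x":0.5,"y":0,"z":0,"wx":0,"wy":0,"wz":0},{"x":0.3,"y":0,"z":0,"wx":0,"wy":0,"wz":0}]}}

```text
time: 32.85
position: [551.4, -142.4, 272.5]
ee_rot: [[0.01, 0.118, 0.993], [-0.004, 0.993, -0.118], [-1.0, -0.003, 0.01]]
wrist_force: [0.7, 0.1, -1.0]
gripper_width: 30.2
```

Call:
{"method": "send_rows", "body": {"moves": [{"x":0.3,"y":0,"z":0,"wx":0,"wy":0,"wz":0},{"x":0.3,"y":0,"z":0,"wx":0,"wy":0,"wz":0},{"x":0.3,"y":0,"z":0,"wx":0,"wy":0,"wz":0}]}}

```text
time: 33.1
position: [551.1, -142.4, 252.2]
ee_rot: [[0.009, 0.118, 0.993], [-0.004, 0.993, -0.118], [-1.0, -0.002, 0.009]]
wrist_force: [-0.6, -0.4, -0.5]
gripper_width: 30.5
```

Call:
{"method": "send_rows", "body": {"moves": [{"x":0.4,"y":0,"z":0,"wx":0,"wy":0.003,"wz":0},{"x":0.3,"y":0,"z":0,"wx":0,"wy":0,"wz":0},{"x":0.25,"y":0,"z":0,"wx":0,"wy":0,"wz":0},{"x":0.2,"y":0,"z":0,"wx":0,"wy":0,"wz":0}]}}

```text
time: 33.43
position: [551.3, -142.3, 226.2]
ee_rot: [[-0.001, 0.118, 0.993], [-0.002, 0.993, -0.118], [-1.0, -0.002, -0.001]]
wrist_force: [-0.6, 1.1, 8.3]
gripper_width: 30.9
```

```bash
python3 -c "
from h import *
d(551,-142.4,211,np.pi/2-YX)
im=grab_frame('wrist'); cv2.imwrite('pics/w24.png',im)
"
```

```text
t 33.43 p [ 551.3 -142.3  226.2] F [-0.6  1.1  8.3] w 30.9
[[-0.001, 0.118, 0.993], [-0.002, 0.993, -0.118], [-1.0, -0.002, -0.001]]
delta tool mm [15.2 -0.1 -0.3] units [ 0.76 -0.01 -0.01]
phi 1.452 wx units 0.0006
level rv units [ 0.     -0.0004  0.0005]
```

View pics/w24.png

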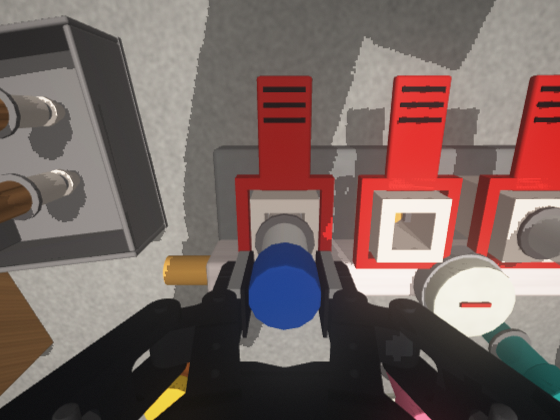

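Call:
{"method": "send_rows", "body": {"moves": [{"x":0.3,"y":0,"z":0,"wx":0,"wy":0,"wz":0},{"x":0.25,"y":0,"z":0,"wx":0,"wy":0,"wz":0},{"x":0.2,"y":0,"z":0,"wx":0,"wy":0,"wz":0}]}}

```text
time: 33.73
position: [552.0, -142.3, 212.4]
ee_rot: [[0.002, 0.118, 0.993], [-0.003, 0.993, -0.118], [-1.0, -0.002, 0.003]]
wrist_force: [-1.8, 1.3, 6.0]
gripper_width: 30.6
```

Call:
{"method": "send_rows", "body": {"moves": [{"x":0.2,"y":0,"z":0,"wx":0,"wy":0,"wz":0},{"x":0.15,"y":0,"z":0,"wx":0,"wy":0,"wz":0}]}}

```text
time: 33.9
position: [551.9, -142.3, 210.6]
ee_rot: [[0.007, 0.118, 0.993], [-0.005, 0.993, -0.118], [-1.0, -0.004, 0.008]]
wrist_force: [-13.3, 4.8, 38.6]
gripper_width: 30.1
```

Flange on the mouth (38 N at TCP z 210.6, where 211 was expected). Relax, open and rise.

Call:
{"method": "send_rows", "body": {"moves": [{"x":0,"y":0,"z":0,"wx":0,"wy":0,"wz":0},{"x":0,"y":0,"z":0,"wx":0,"wy":0,"wz":0}]}}

```text
time: 34.07
position: [551.3, -142.0, 212.5]
ee_rot: [[0.009, 0.118, 0.993], [-0.006, 0.993, -0.117], [-1.0, -0.005, 0.009]]
wrist_force: [-0.8, -1.4, -6.0]
gripper_width: 29.9
```

Call:
{"method": "send_rows", "body": {"moves": [{"x":0,"y":0,"z":0,"wx":0,"wy":0,"wz":0},{"x":0,"y":0,"z":0,"wx":0,"wy":0,"wz":0},{"x":0,"y":0,"z":0,"wx":0,"wy":0,"wz":0},{"x":0,"y":0,"z":0,"wx":0,"wy":0,"wz":0},{"x":-0.5,"y":0,"z":0,"wx":0,"wy":0,"wz":0},{"x":-1,"y":0,"z":0,"wx":0,"wy":0,"wz":0},{"x":-1,"y":0,"z":0,"wx":0,"wy":0,"wz":0},{"x":-1,"y":0,"z":0,"wx":0,"wy":0,"wz":0}], "gripper": 0.7}}

```text
time: 34.73
position: [550.1, -141.4, 281.1]
ee_rot: [[0.001, 0.118, 0.993], [-0.003, 0.993, -0.118], [-1.0, -0.003, 0.002]]
wrist_force: [0.5, -0.9, 0.6]
gripper_width: 59.8
```

Call:
{"method": "send_rows", "body": {"moves": [{"x":-0.5,"y":0.3,"z":-0.8,"wx":0,"wy":0,"wz":0},{"x":0,"y":0.3,"z":-1,"wx":0,"wy":0,"wz":0},{"x":0,"y":0.5,"z":-1,"wx":0,"wy":0,"wz":0},{"x":0,"y":1,"z":-1,"wx":0,"wy":0,"wz":0},{"x":0,"y":1,"z":-0.8,"wx":0,"wy":0,"wz":0},{"x":0,"y":1,"z":-0.2,"wx":-0.0095,"wy":0,"wz":0},{"x":0,"y":1,"z":0,"wx":-0.0095,"wy":0,"wz":0},{"x":0,"y":1,"z":0,"wx":0,"wy":0,"wz":0}]}}

```text
time: 35.4
position: [465.7, -8.4, 300.9]
ee_rot: [[0.015, 0.062, 0.998], [-0.009, 0.998, -0.062], [-1.0, -0.008, 0.015]]
wrist_force: [1.5, 0.3, 0.0]
gripper_width: 60.0
```

```bash
python3 -c "
from h import *
d(540,308,290,np.pi/2-0.0585)
im=grab_frame('side'); cv2.imwrite('pics/sd25.png',cv2.resize(im[100:420,180:460],None,fx=2,fy=1.8,interpolation=2)); print(blobs(im,'blue',100)[:6],blobs(im,'orange',100))
"
```

```text
t 35.4 p [465.7  -8.4 300.9] F [1.5 0.3 0. ] w 60.0
[[0.015, 0.062, 0.998], [-0.009, 0.998, -0.062], [-1.0, -0.008, 0.015]]
delta tool mm [  9.3 320.5  54.4] units [ 0.46 16.02  2.72]
phi 1.509 wx units -0.0011
level rv units [-0.      0.0048  0.0024]
[((np.float64(132.5), np.float64(108.0)), [90, 69, 83, 84, 3289]), ((np.float64(261.0), np.float64(139.0)), [256, 133, 11, 13, 122]), ((np.float64(282.4), np.float64(195.6)), [276, 188, 14, 16, 185]), ((np.float64(286.7), np.float64(252.2)), [279, 243, 16, 20, 245])] [((np.float64(379.9), np.float64(333.6)), [368, 319, 29, 22, 145]), ((np.float64(283.4), np.float64(359.3)), [274, 347, 20, 26, 403]), ((np.float64(245.9), np.float64(361.2)), [236, 349, 20, 26, 413])]
```

View pics/sd25.png

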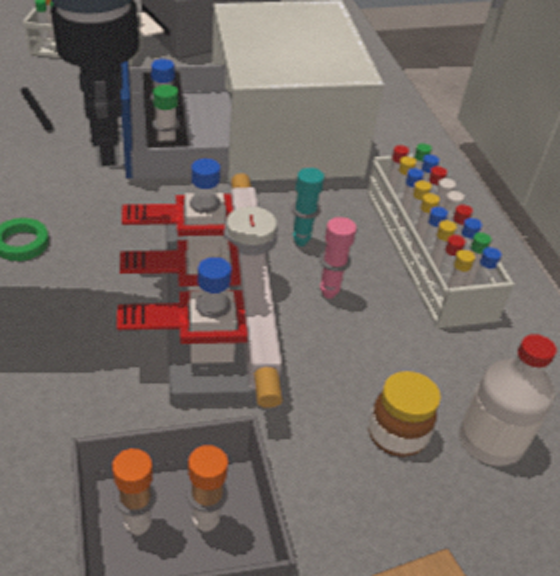

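Port 1's new blue cap sits at row 252, exactly the locked height. Second fresh one next.

Call:
{"method": "send_rows", "body": {"moves": [{"x":0,"y":1,"z":0,"wx":0,"wy":0.0048,"wz":0.0024},{"x":0,"y":1,"z":0,"wx":0,"wy":0,"wz":0},{"x":0,"y":1,"z":0,"wx":0,"wy":0,"wz":0},{"x":0,"y":1,"z":0.2,"wx":0,"wy":0,"wz":0},{"x":0,"y":1,"z":0.3,"wx":0,"wy":0,"wz":0},{"x":0,"y":1,"z":0.3,"wx":0,"wy":0,"wz":0},{"x":0,"y":1,"z":0.3,"wx":0,"wy":0,"wz":0},{"x":0,"y":1,"z":0.3,"wx":0,"wy":0,"wz":0}]}}

```text
time: 36.12
position: [504.1, 158.5, 308.5]
ee_rot: [[0.007, 0.063, 0.998], [0.001, 0.998, -0.063], [-1.0, 0.001, 0.007]]
wrist_force: [0.4, -0.2, -0.1]
gripper_width: 59.7
```

Call:
{"method": "send_rows", "body": {"moves": [{"x":0,"y":1,"z":0.3,"wx":0,"wy":0,"wz":0},{"x":0,"y":1,"z":0.3,"wx":0,"wy":0,"wz":0},{"x":0,"y":1,"z":0.3,"wx":0,"wy":0,"wz":0},{"x":0,"y":1,"z":0.3,"wx":0,"wy":0,"wz":0},{"x":0,"y":1,"z":0.3,"wx":0,"wy":0,"wz":0},{"x":0,"y":0.8,"z":0,"wx":0,"wy":0,"wz":0},{"x":0,"y":0.4,"z":0,"wx":0,"wy":0,"wz":0},{"x":0,"y":0,"z":0,"wx":0,"wy":0,"wz":0}]}}

```text
time: 36.78
position: [544.8, 290.4, 313.6]
ee_rot: [[0.012, 0.06, 0.998], [0.003, 0.998, -0.06], [-1.0, 0.003, 0.011]]
wrist_force: [0.7, 0.2, 0.4]
gripper_width: 60.2
```

```bash
python3 -c "
from h import *
d(557.2,308.2,240,np.pi/2-0.0585)
im=grab_frame('wrist'); cv2.imwrite('pics/w26.png',im); print(blobs(im,'blue',150),blobs(im,'green',150))
"
```

```text
t 36.78 p [544.8 290.4 313.6] F [0.7 0.2 0.4] w 60.2
[[0.012, 0.06, 0.998], [0.003, 0.998, -0.06], [-1.0, 0.003, 0.011]]
delta tool mm [73.7 18.2 10.5] units [3.69 0.91 0.52]
phi 1.51 wx units -0.0006
level rv units [ 0.      0.0036 -0.0011]
[((np.float64(303.0), np.float64(157.1)), [153, 147, 313, 20, 4686]), ((np.float64(304.9), np.float64(214.9)), [287, 194, 38, 42, 1265])] [((np.float64(79.5), np.float64(16.5)), [38, 0, 75, 35, 1517]), ((np.float64(219.9), np.float64(214.0)), [200, 193, 41, 43, 1300])]
```

View pics/w26.png

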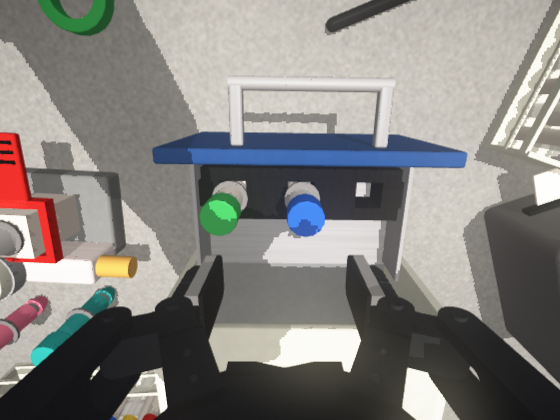

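Blue cap of the second fresh one at (305,215), green beside it at (220,214). Centre over the blue one and descend.

Call:
{"method": "send_rows", "body": {"moves": [{"x":0.2,"y":0.6,"z":0.4,"wx":0,"wy":0.0036,"wz":-0.001},{"x":0.6,"y":0.3,"z":0.2,"wx":0,"wy":0,"wz":0},{"x":0.9,"y":0.05,"z":0,"wx":0,"wy":0,"wz":0},{"x":1,"y":0,"z":0,"wx":0,"wy":0,"wz":0},{"x":0.7,"y":0,"z":0,"wx":0,"wy":0,"wz":0},{"x":0.2,"y":0,"z":0,"wx":0,"wy":0,"wz":0},{"x":0,"y":0,"z":0,"wx":0,"wy":0,"wz":0}]}}

```text
time: 37.42
position: [558.2, 303.0, 238.8]
ee_rot: [[0.003, 0.064, 0.998], [-0.001, 0.998, -0.064], [-1.0, -0.001, 0.003]]
wrist_force: [0.7, -0.4, 0.2]
gripper_width: 59.9
```

```bash
python3 -c "
from h import *
d(557.2,308.2,184,np.pi/2-0.0585)
im=grab_frame('wrist'); cv2.imwrite('pics/w27.png',im)
"
```

```text
t 37.42 p [558.2 303.  238.8] F [ 0.7 -0.4  0.2] w 59.9
[[0.003, 0.064, 0.998], [-0.001, 0.998, -0.064], [-1.0, -0.001, 0.003]]
delta tool mm [54.8  5.2 -1.5] units [ 2.74  0.26 -0.08]
phi 1.507 wx units -0.0018
level rv units [-0.      0.0009  0.0003]
```

View pics/w27.png

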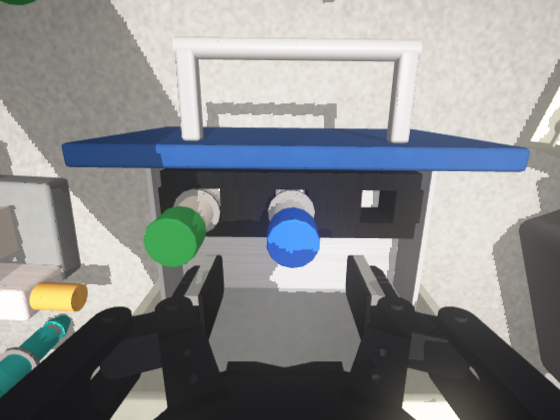

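Call:
{"method": "send_rows", "body": {"moves": [{"x":0.3,"y":0.26,"z":-0.08,"wx":-0.001,"wy":0.0009,"wz":0},{"x":0.8,"y":0,"z":0,"wx":0,"wy":0,"wz":0},{"x":0.8,"y":0,"z":0,"wx":0,"wy":0,"wz":0},{"x":0.5,"y":0,"z":0,"wx":0,"wy":0,"wz":0},{"x":0.2,"y":0,"z":0,"wx":0,"wy":0,"wz":0},{"x":0,"y":0,"z":0,"wx":0,"wy":0,"wz":0}]}}

```text
time: 37.97
position: [558.6, 309.0, 189.7]
ee_rot: [[0.008, 0.062, 0.998], [0.003, 0.998, -0.062], [-1.0, 0.003, 0.008]]
wrist_force: [0.8, 0.1, 0.2]
gripper_width: 59.8
```

```bash
python3 -c "
from h import *
d(557.2,308.2,184,np.pi/2-0.0585)
"
```

```text
t 37.97 p [558.6 309.  189.7] F [0.8 0.1 0.2] w 59.8
[[0.008, 0.062, 0.998], [0.003, 0.998, -0.062], [-1.0, 0.003, 0.008]]
delta tool mm [ 5.7 -0.9 -1.4] units [ 0.29 -0.05 -0.07]
phi 1.509 wx units -0.001
level rv units [ 0.      0.0024 -0.001 ]
```

Call:
{"method": "send_rows", "body": {"moves": [{"x":0.3,"y":0,"z":0,"wx":0,"wy":0.0024,"wz":-0.001},{"x":0.05,"y":0,"z":0,"wx":0,"wy":0,"wz":0},{"x":0,"y":0,"z":0,"wx":0,"wy":0,"wz":0}]}}

```text
time: 38.22
position: [559.2, 309.4, 183.9]
ee_rot: [[0.001, 0.061, 0.998], [0.001, 0.998, -0.061], [-1.0, 0.001, 0.001]]
wrist_force: [-0.2, -0.4, -0.1]
gripper_width: 59.7
```

Call:
{"method": "send_rows", "body": {"moves": [{"x":0,"y":0,"z":0,"wx":0,"wy":0,"wz":0},{"x":0,"y":0,"z":0,"wx":0,"wy":0,"wz":0},{"x":0,"y":0,"z":0,"wx":0,"wy":0,"wz":0},{"x":0,"y":0,"z":0,"wx":0,"wy":0,"wz":0},{"x":0,"y":0,"z":0,"wx":0,"wy":0,"wz":0}], "gripper": 0, "squeeze": 60}}

```text
time: 38.63
position: [559.8, 309.6, 185.4]
ee_rot: [[0.003, 0.062, 0.998], [0.001, 0.998, -0.062], [-1.0, 0.001, 0.003]]
wrist_force: [-0.3, -0.4, -0.2]
gripper_width: 30.7
```

Call:
{"method": "send_rows", "body": {"moves": [{"x":-0.4,"y":0,"z":0,"wx":0,"wy":0,"wz":0},{"x":-0.7,"y":0,"z":0,"wx":0,"wy":0,"wz":0},{"x":-1,"y":0,"z":0,"wx":0,"wy":0,"wz":0},{"x":-1,"y":0,"z":0,"wx":0,"wy":0,"wz":0},{"x":-1,"y":0,"z":0,"wx":0,"wy":0,"wz":0},{"x":-1,"y":0,"z":0,"wx":0,"wy":0,"wz":0},{"x":-1,"y":0,"z":0,"wx":0,"wy":0,"wz":0},{"x":-1,"y":0,"z":0,"wx":0,"wy":0,"wz":0}]}}

```text
time: 39.3
position: [557.5, 308.7, 331.9]
ee_rot: [[-0.005, 0.062, 0.998], [-0.002, 0.998, -0.062], [-1.0, -0.002, -0.005]]
wrist_force: [0.8, 0.6, -1.4]
gripper_width: 30.4
```

```bash
python3 -c "
from h import *
d(*PORT[2][:2],330,np.pi/2-YX)
im=grab_frame('wrist'); cv2.imwrite('pics/w28.png',im)
"
```

```text
t 39.3 p [557.5 308.7 331.9] F [ 0.8  0.6 -1.4] w 30.4
[[-0.005, 0.062, 0.998], [-0.002, 0.998, -0.062], [-1.0, -0.002, -0.005]]
delta tool mm [   2.6 -369.    25.8] units [  0.13 -18.45   1.29]
phi 1.509 wx units 0.0187
level rv units [ 0.     -0.0015  0.0007]
```

View pics/w28.png

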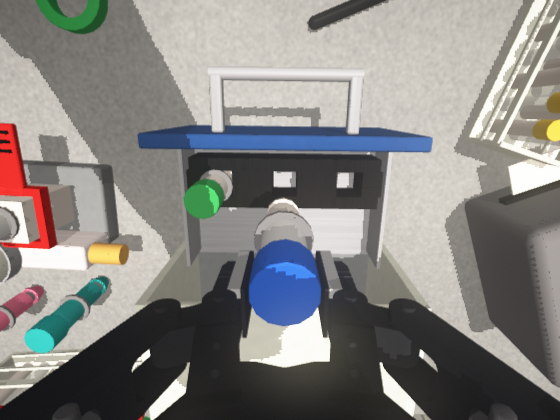

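Call:
{"method": "send_rows", "body": {"moves": [{"x":-0.6,"y":0,"z":-0.5,"wx":0,"wy":-0.001,"wz":0.0007},{"x":-0.6,"y":-0.3,"z":-0.8,"wx":0,"wy":0,"wz":0},{"x":-0.3,"y":-0.8,"z":-0.8,"wx":0,"wy":0,"wz":0},{"x":0,"y":-1,"z":-0.8,"wx":0,"wy":0,"wz":0},{"x":0,"y":-1,"z":-0.8,"wx":0.006,"wy":0,"wz":0},{"x":0,"y":-1,"z":-0.3,"wx":0.006,"wy":0,"wz":0},{"x":0,"y":-1,"z":0,"wx":0.006,"wy":0,"wz":0},{"x":0,"y":-1,"z":0,"wx":0,"wy":0,"wz":0}]}}

```text
time: 40.02
position: [458.6, 191.7, 372.9]
ee_rot: [[0.009, 0.115, 0.993], [0.006, 0.993, -0.115], [-1.0, 0.007, 0.008]]
wrist_force: [0.3, 0.5, -1.0]
gripper_width: 30.1
```

Call:
{"method": "send_rows", "body": {"moves": [{"x":0,"y":-1,"z":0,"wx":0,"wy":0,"wz":0},{"x":0,"y":-1,"z":0,"wx":0,"wy":0,"wz":0},{"x":0,"y":-1,"z":0,"wx":0,"wy":0,"wz":0},{"x":0,"y":-1,"z":0,"wx":0,"wy":0,"wz":0},{"x":0,"y":-1,"z":0,"wx":0,"wy":0,"wz":0},{"x":0,"y":-1,"z":0,"wx":0,"wy":0,"wz":0},{"x":0,"y":-1,"z":0,"wx":0,"wy":0,"wz":0},{"x":0,"y":-1,"z":0,"wx":0,"wy":0,"wz":0}]}}

```text
time: 40.68
position: [429.9, 27.4, 377.4]
ee_rot: [[0.013, 0.112, 0.994], [0.007, 0.994, -0.112], [-1.0, 0.008, 0.013]]
wrist_force: [0.7, 0.1, -1.0]
gripper_width: 30.4
```

```bash
python3 -c "
from h import *
d(560,-60,320,np.pi/2-YX)
"
```

```text
t 40.68 p [429.9  27.4 377.4] F [ 0.7  0.1 -1. ] w 30.4
[[0.013, 0.112, 0.994], [0.007, 0.994, -0.112], [-1.0, 0.008, 0.013]]
delta tool mm [ 58.5 -72.8 138.4] units [ 2.93 -3.64  6.92]
phi 1.459 wx units 0.0026
level rv units [ 0.      0.004  -0.0027]
```

Call:
{"method": "send_rows", "body": {"moves": [{"x":0,"y":-1,"z":0.3,"wx":0.0026,"wy":0.004,"wz":-0.0027},{"x":0,"y":-1,"z":0.8,"wx":0,"wy":0,"wz":0},{"x":0.2,"y":-0.8,"z":1,"wx":0,"wy":0,"wz":0},{"x":0.4,"y":-0.4,"z":1,"wx":0,"wy":0,"wz":0},{"x":0.6,"y":0,"z":1,"wx":0,"wy":0,"wz":0},{"x":0.6,"y":0,"z":1,"wx":0,"wy":0,"wz":0},{"x":0.4,"y":0,"z":0.9,"wx":0,"wy":0,"wz":0},{"x":0,"y":0,"z":0.3,"wx":0,"wy":0,"wz":0}]}}

```text
time: 41.35
position: [543.3, -56.2, 339.3]
ee_rot: [[0.007, 0.125, 0.992], [-0.002, 0.992, -0.125], [-1.0, -0.001, 0.007]]
wrist_force: [-1.2, 0.8, -2.0]
gripper_width: 30.5
```

```bash
python3 -c "
from h import *
d(561.5,-60,295,np.pi/2-YX)
"
```

```text
t 41.35 p [543.3 -56.2 339.3] F [-1.2  0.8 -2. ] w 30.5
[[0.007, 0.125, 0.992], [-0.002, 0.992, -0.125], [-1.0, -0.001, 0.007]]
delta tool mm [44.5 -1.5 18.2] units [ 2.22 -0.07  0.91]
phi 1.445 wx units -0.0017
level rv units [-0.      0.0023  0.0004]
```

Call:
{"method": "send_rows", "body": {"moves": [{"x":0.3,"y":0,"z":0.6,"wx":-0.0015,"wy":0.0023,"wz":0},{"x":0.7,"y":-0.05,"z":0.3,"wx":0,"wy":0,"wz":0},{"x":0.7,"y":0,"z":0,"wx":0,"wy":0,"wz":0},{"x":0.4,"y":0,"z":0,"wx":0,"wy":0,"wz":0},{"x":0,"y":0,"z":0,"wx":0,"wy":0,"wz":0}]}}

```text
time: 41.77
position: [560.0, -57.7, 299.3]
ee_rot: [[0.0, 0.119, 0.993], [-0.001, 0.993, -0.119], [-1.0, -0.001, 0.0]]
wrist_force: [0.1, 0.2, -1.1]
gripper_width: 30.1
```

```bash
python3 -c "
from h import *
d(561.5,-60,280,np.pi/2-YX)
im=grab_frame('wrist'); cv2.imwrite('pics/w29.png',im)
cv2.imwrite('pics/w29c.png',cv2.resize(im[150:300,200:400],None,fx=4,fy=4,interpolation=2))
"
```

```text
t 41.77 p [560.  -57.7 299.3] F [ 0.1  0.2 -1.1] w 30.1
[[0.0, 0.119, 0.993], [-0.001, 0.993, -0.119], [-1.0, -0.001, 0.0]]
delta tool mm [19.3 -2.1  1.7] units [ 0.97 -0.11  0.09]
phi 1.451 wx units 0.0003
level rv units [-0.      0.0001  0.0003]
```

View pics/w29c.png

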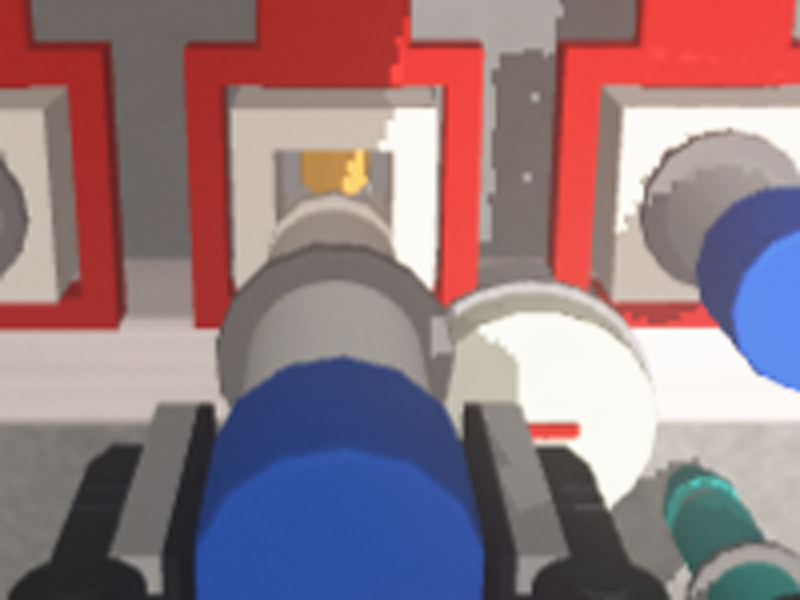

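```bash
python3 -c "
from h import *
a=onz('wrist',[[283.5,199]],128+18)[0]+12*MX
b=onz('wrist',[[283.4,187.5]],103.5)[0]+13*MX
b2=onz('wrist',[[283.4,176.25]],103.5)[0]+22*MX
print('cart',a,'port',b,b2, 'rel',(b-a)@MX,(b-a)@MY,(b2-a)@MX)
"
```

```text
cart [560.81034147 -58.64368031 146.        ] port [563.51574555 -59.19516394 103.5       ] [562.60568134 -59.08011364 103.5       ] rel 2.7520793401841575 -0.22227180618211545 1.8347842835210955
```

Call:
{"method": "send_rows", "body": {"moves": [{"x":0.2,"y":-0.03,"z":0.09,"wx":0,"wy":0,"wz":0},{"x":0.5,"y":0,"z":0,"wx":0,"wy":0,"wz":0},{"x":0.5,"y":0,"z":0,"wx":0,"wy":0,"wz":0},{"x":0.3,"y":0,"z":0,"wx":0,"wy":0,"wz":0}]}}

```text
time: 42.15
position: [561.8, -58.3, 272.6]
ee_rot: [[0.008, 0.119, 0.993], [-0.003, 0.993, -0.119], [-1.0, -0.002, 0.008]]
wrist_force: [0.3, -0.2, -1.9]
gripper_width: 30.3
```

Call:
{"method": "send_rows", "body": {"moves": [{"x":0.3,"y":0,"z":0,"wx":0,"wy":0,"wz":0},{"x":0.3,"y":0,"z":0,"wx":0,"wy":0,"wz":0},{"x":0.2,"y":0,"z":0,"wx":0,"wy":0,"wz":0}]}}

```text
time: 42.4
position: [561.4, -58.3, 254.2]
ee_rot: [[0.007, 0.119, 0.993], [-0.003, 0.993, -0.119], [-1.0, -0.002, 0.007]]
wrist_force: [1.5, 1.0, -0.6]
gripper_width: 30.3
```

```bash
python3 -c "
from h import *
d(561.8,-58.6,211.5,np.pi/2-YX)
"
```

```text
t 42.4 p [561.4 -58.3 254.2] F [ 1.5  1.  -0.6] w 30.3
[[0.007, 0.119, 0.993], [-0.003, 0.993, -0.119], [-1.0, -0.002, 0.007]]
delta tool mm [42.7 -0.2  0.2] units [ 2.13 -0.01  0.01]
phi 1.452 wx units 0.0004
level rv units [-0.      0.0022  0.0006]
```

Entered without contact force; continue down and lock.

Call:
{"method": "send_rows", "body": {"moves": [{"x":0.4,"y":0,"z":0,"wx":0,"wy":0.0022,"wz":0},{"x":0.4,"y":0,"z":0,"wx":0,"wy":0,"wz":0},{"x":0.3,"y":0,"z":0,"wx":0,"wy":0,"wz":0},{"x":0.25,"y":0,"z":0,"wx":0,"wy":0,"wz":0}]}}

```text
time: 42.73
position: [562.1, -58.1, 225.2]
ee_rot: [[0.001, 0.119, 0.993], [-0.001, 0.993, -0.119], [-1.0, -0.001, 0.001]]
wrist_force: [-0.4, 0.6, 9.2]
gripper_width: 30.4
```

Call:
{"method": "send_rows", "body": {"moves": [{"x":0.3,"y":0,"z":0,"wx":0,"wy":0,"wz":0},{"x":0.25,"y":0,"z":0,"wx":0,"wy":0,"wz":0},{"x":0.2,"y":0,"z":0,"wx":0,"wy":0,"wz":0}]}}

```text
time: 42.98
position: [562.8, -58.2, 211.2]
ee_rot: [[0.005, 0.119, 0.993], [-0.002, 0.993, -0.119], [-1.0, -0.001, 0.005]]
wrist_force: [-14.0, 1.7, 58.4]
gripper_width: 30.6
```

Call:
{"method": "send_rows", "body": {"moves": [{"x":0.2,"y":0,"z":0,"wx":0,"wy":0,"wz":0},{"x":0.15,"y":0,"z":0,"wx":0,"wy":0,"wz":0}]}}

```text
time: 43.15
position: [563.0, -58.7, 211.0]
ee_rot: [[0.013, 0.119, 0.993], [-0.006, 0.993, -0.119], [-1.0, -0.004, 0.013]]
wrist_force: [-12.4, 4.2, 28.2]
gripper_width: 30.5
```

Hard stop at the expected height (211). Relax, release, rise.

Call:
{"method": "send_rows", "body": {"moves": [{"x":0,"y":0,"z":0,"wx":0,"wy":0,"wz":0},{"x":0,"y":0,"z":0,"wx":0,"wy":0,"wz":0}]}}

```text
time: 43.32
position: [562.1, -58.5, 212.7]
ee_rot: [[0.014, 0.119, 0.993], [-0.007, 0.993, -0.119], [-1.0, -0.005, 0.015]]
wrist_force: [-1.9, 0.2, -3.6]
gripper_width: 30.4
```

Call:
{"method": "send_rows", "body": {"moves": [{"x":0,"y":0,"z":0,"wx":0,"wy":0,"wz":0},{"x":0,"y":0,"z":0,"wx":0,"wy":0,"wz":0},{"x":0,"y":0,"z":0,"wx":0,"wy":0,"wz":0},{"x":0,"y":0,"z":0,"wx":0,"wy":0,"wz":0},{"x":-0.5,"y":0,"z":0,"wx":0,"wy":0.004,"wz":0.001},{"x":-1,"y":0,"z":0,"wx":0,"wy":0,"wz":0},{"x":-1,"y":0,"z":0,"wx":0,"wy":0,"wz":0},{"x":-1,"y":0,"z":0,"wx":0,"wy":0,"wz":0}], "gripper": 0.7}}

```text
time: 43.98
position: [561.2, -58.3, 277.9]
ee_rot: [[-0.008, 0.119, 0.993], [0.001, 0.993, -0.119], [-1.0, -0.0, -0.008]]
wrist_force: [1.1, 0.9, -0.0]
gripper_width: 59.6
```

Call:
{"method": "send_rows", "body": {"moves": [{"x":-0.5,"y":0,"z":-0.8,"wx":0,"wy":0,"wz":0},{"x":0,"y":0,"z":-1,"wx":0,"wy":0,"wz":0},{"x":0,"y":0,"z":-1,"wx":0,"wy":0,"wz":0},{"x":0,"y":0,"z":-1,"wx":0,"wy":0,"wz":0},{"x":0,"y":0,"z":-1,"wx":0,"wy":0,"wz":0},{"x":0,"y":0.4,"z":-1,"wx":-0.0095,"wy":0,"wz":0},{"x":0,"y":0.8,"z":-1,"wx":-0.0095,"wy":0,"wz":0},{"x":0,"y":1,"z":-0.8,"wx":0,"wy":0,"wz":0}], "gripper": 0}}

```text
time: 44.65
position: [413.4, 0.0, 290.5]
ee_rot: [[-0.001, 0.061, 0.998], [-0.002, 0.998, -0.061], [-1.0, -0.002, -0.001]]
wrist_force: [0.6, 0.8, 0.7]
gripper_width: 0.1
```

```bash
python3 -c "
from h import *
d(400,316,280,np.pi/2-0.0585)
im=grab_frame('side'); cv2.imwrite('pics/sd30.png',cv2.resize(im[100:420,180:460],None,fx=2,fy=1.8,interpolation=2)); print(blobs(im,'blue',100)[:6],blobs(im,'orange',100))
"
```

```text
t 44.65 p [413.4   0.  290.5] F [0.6 0.8 0.7] w 0.1
[[-0.001, 0.061, 0.998], [-0.002, 0.998, -0.061], [-1.0, -0.002, -0.001]]
delta tool mm [ 10.  314.6 -32.6] units [ 0.5  15.73 -1.63]
phi 1.51 wx units -0.0007
level rv units [ 0.     -0.0004  0.0006]
[((np.float64(132.5), np.float64(108.1)), [90, 69, 83, 84, 3298]), ((np.float64(241.3), np.float64(134.5)), [240, 112, 5, 44, 128]), ((np.float64(282.4), np.float64(195.6)), [276, 188, 14, 17, 185]), ((np.float64(284.3), np.float64(221.8)), [278, 214, 14, 17, 203]), ((np.float64(286.5), np.float64(252.1)), [279, 243, 16, 20, 252])] [((np.float64(380.3), np.float64(333.9)), [368, 320, 29, 21, 137]), ((np.float64(283.4), np.float64(359.3)), [274, 347, 20, 26, 401]), ((np.float64(245.9), np.float64(361.2)), [236, 349, 20, 26, 413])]
```

View pics/sd30.png

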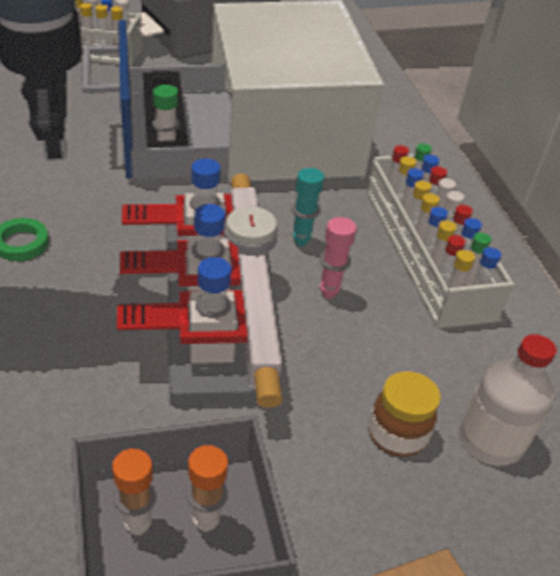

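All three ports show caps at their locked rows (196, 222, 252). Now shut the drawer by pushing the bar from in front.

Call:
{"method": "send_rows", "body": {"moves": [{"x":0,"y":1,"z":-0.2,"wx":0,"wy":0,"wz":0},{"x":0,"y":1,"z":-0.2,"wx":0,"wy":0,"wz":0},{"x":0,"y":1,"z":-0.2,"wx":0,"wy":0,"wz":0},{"x":0,"y":1,"z":-0.2,"wx":0,"wy":0,"wz":0},{"x":0,"y":1,"z":0,"wx":0,"wy":0,"wz":0},{"x":0,"y":1,"z":0,"wx":0,"wy":0,"wz":0},{"x":0,"y":1,"z":0,"wx":0,"wy":0,"wz":0},{"x":0,"y":1,"z":0,"wx":0,"wy":0,"wz":0}]}}

```text
time: 45.37
position: [403.3, 169.3, 291.2]
ee_rot: [[0.001, 0.065, 0.998], [-0.001, 0.998, -0.065], [-1.0, -0.001, 0.001]]
wrist_force: [0.9, 0.1, -0.1]
gripper_width: 0.1
```

Call:
{"method": "send_rows", "body": {"moves": [{"x":0,"y":1,"z":0,"wx":0,"wy":0,"wz":0},{"x":0,"y":1,"z":0,"wx":0,"wy":0,"wz":0},{"x":0,"y":1,"z":0,"wx":0,"wy":0,"wz":0},{"x":0,"y":1,"z":0,"wx":0,"wy":0,"wz":0},{"x":0,"y":1,"z":0,"wx":0,"wy":0,"wz":0},{"x":0,"y":0.8,"z":0,"wx":0,"wy":0,"wz":0},{"x":0,"y":0.4,"z":0,"wx":0,"wy":0,"wz":0},{"x":0,"y":0,"z":0,"wx":0,"wy":0,"wz":0}]}}

```text
time: 46.03
position: [412.3, 303.4, 289.4]
ee_rot: [[0.002, 0.061, 0.998], [-0.001, 0.998, -0.061], [-1.0, -0.0, 0.002]]
wrist_force: [-1.0, -0.2, -1.1]
gripper_width: -0.1
```

```bash
python3 -c "
from h import *
d(420,316,191,np.pi/2-0.0585)
im=grab_frame('wrist'); cv2.imwrite('pics/w31.png',im)
"
```

```text
t 46.03 p [412.3 303.4 289.4] F [-1.  -0.2 -1.1] w -0.1
[[0.002, 0.061, 0.998], [-0.001, 0.998, -0.061], [-1.0, -0.0, 0.002]]
delta tool mm [98.4 13.1  6.8] units [4.92 0.66 0.34]
phi 1.51 wx units -0.0009
level rv units [-0.      0.0005  0.0001]
```

View pics/w31.png

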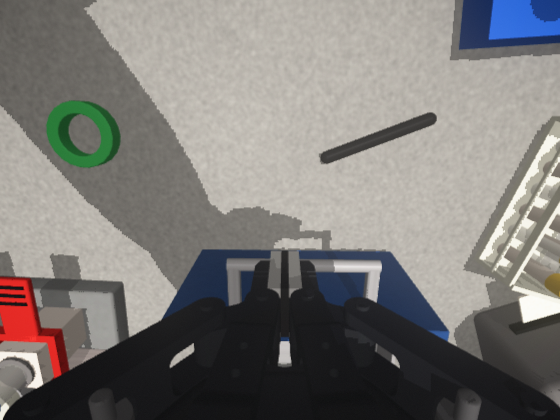

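```bash
python3 -c "
from h import *
print(onz('wrist',[[234,267],[374,267]],135))
"
```

```text
[[454.43042681 260.01258544 135.        ]
 [461.25400756 370.4311298  135.        ]]
```

Call:
{"method": "send_rows", "body": {"moves": [{"x":0.5,"y":0.6,"z":0,"wx":0,"wy":0,"wz":0},{"x":1,"y":0,"z":0,"wx":0,"wy":0,"wz":0},{"x":1,"y":0,"z":0,"wx":0,"wy":0,"wz":0},{"x":1,"y":0,"z":0,"wx":0,"wy":0,"wz":0},{"x":0.9,"y":0,"z":0,"wx":0,"wy":0,"wz":0},{"x":0.4,"y":0,"z":0,"wx":0,"wy":0,"wz":0},{"x":0.1,"y":0,"z":0,"wx":0,"wy":0,"wz":0}]}}

```text
time: 46.67
position: [414.0, 312.4, 186.5]
ee_rot: [[0.004, 0.066, 0.998], [-0.0, 0.998, -0.066], [-1.0, 0.0, 0.004]]
wrist_force: [-0.3, -0.5, 0.3]
gripper_width: 0.3
```

```bash
python3 -c "
from h import *
d(580,307,191,np.pi/2-0.0585)
im=grab_frame('wrist'); cv2.imwrite('pics/w32.png',im)
"
```

```text
t 46.67 p [414.  312.4 186.5] F [-0.3 -0.5  0.3] w 0.3
[[0.004, 0.066, 0.998], [-0.0, 0.998, -0.066], [-1.0, 0.0, 0.004]]
delta tool mm [ -3.8   5.6 166. ] units [-0.19  0.28  8.3 ]
phi 1.504 wx units -0.0025
level rv units [ 0.      0.0013 -0.    ]
```

View pics/w32.png

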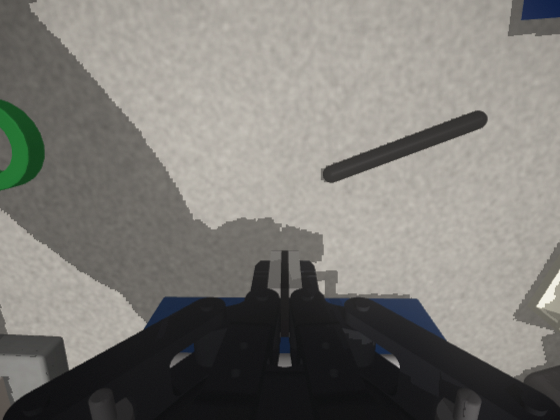

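Call:
{"method": "send_rows", "body": {"moves": [{"x":-0.1,"y":0.1,"z":0.5,"wx":-0.002,"wy":0.001,"wz":0},{"x":0,"y":0,"z":0.5,"wx":0,"wy":0,"wz":0},{"x":0,"y":0,"z":0.4,"wx":0,"wy":0,"wz":0},{"x":0,"y":0,"z":0.6,"wx":0,"wy":0,"wz":0},{"x":0,"y":0,"z":0.7,"wx":0,"wy":0,"wz":0},{"x":0,"y":0,"z":0.7,"wx":0,"wy":0,"wz":0},{"x":0,"y":0,"z":0.7,"wx":0,"wy":0,"wz":0},{"x":0,"y":0,"z":0.7,"wx":0,"wy":0,"wz":0}]}}

```text
time: 47.38
position: [514.5, 307.8, 191.9]
ee_rot: [[-0.005, 0.058, 0.998], [0.001, 0.998, -0.058], [-1.0, 0.0, -0.005]]
wrist_force: [-4.1, -0.6, -1.3]
gripper_width: -0.3
```

```bash
python3 -c "
from h import *
d(580,307,191,np.pi/2-0.0585)
"
```

```text
t 47.38 p [514.5 307.8 191.9] F [-4.1 -0.6 -1.3] w -0.3
[[-0.005, 0.058, 0.998], [0.001, 0.998, -0.058], [-1.0, 0.0, -0.005]]
delta tool mm [ 0.6  3.  65.5] units [0.03 0.15 3.27]
phi 1.513 wx units 0.0001
level rv units [ 0.     -0.0017 -0.0002]
```

Call:
{"method": "send_rows", "body": {"moves": [{"x":0,"y":0,"z":0.6,"wx":0,"wy":-0.0017,"wz":0},{"x":0,"y":0,"z":0.6,"wx":0,"wy":0,"wz":0},{"x":0,"y":0,"z":0.6,"wx":0,"wy":0,"wz":0},{"x":0,"y":0,"z":0.5,"wx":0,"wy":0,"wz":0},{"x":0,"y":0,"z":0.3,"wx":0,"wy":0,"wz":0},{"x":0,"y":0,"z":0.2,"wx":0,"wy":0,"wz":0}]}}

```text
time: 47.88
position: [577.7, 303.0, 191.9]
ee_rot: [[-0.002, 0.06, 0.998], [0.001, 0.998, -0.06], [-1.0, 0.001, -0.002]]
wrist_force: [-3.5, 0.2, 0.4]
gripper_width: -0.1
```

Call:
{"method": "send_rows", "body": {"moves": [{"x":0,"y":0,"z":0.2,"wx":0,"wy":0,"wz":0},{"x":0,"y":0,"z":0.2,"wx":0,"wy":0,"wz":0}]}}

```text
time: 48.05
position: [580.3, 302.8, 191.7]
ee_rot: [[-0.016, 0.058, 0.998], [0.002, 0.998, -0.058], [-1.0, 0.001, -0.016]]
wrist_force: [-30.4, 0.6, 14.3]
gripper_width: 0.1
```

Hard stop at 580 with 30 N, so the drawer is shut. Back off, rise clear and take the final look.

Call:
{"method": "send_rows", "body": {"moves": [{"x":0,"y":0,"z":-0.3,"wx":0,"wy":-0.004,"wz":0},{"x":0,"y":0,"z":-0.8,"wx":0,"wy":0,"wz":0},{"x":-0.3,"y":0,"z":-1,"wx":0,"wy":0,"wz":0},{"x":-1,"y":0,"z":-1,"wx":0,"wy":0,"wz":0},{"x":-1,"y":0,"z":-1,"wx":0,"wy":0,"wz":0},{"x":-1,"y":0,"z":-1,"wx":0,"wy":0,"wz":0},{"x":-1,"y":0,"z":-0.5,"wx":0,"wy":0,"wz":0},{"x":0,"y":0,"z":0,"wx":0,"wy":0,"wz":0}]}}

```text
time: 48.72
position: [466.5, 309.3, 284.0]
ee_rot: [[0.004, 0.059, 0.998], [0.002, 0.998, -0.059], [-1.0, 0.002, 0.004]]
wrist_force: [-0.2, 0.2, 0.3]
gripper_width: 0.0
```

```bash
python3 -c "
from h import *
st()
im=grab_frame('side'); cv2.imwrite('pics/sd33.png',im);print([b for b in blobs(im,'blue',100) if b[0][1]>150],blobs(im,'orange',100))
s=grab_frame('scene'); cv2.imwrite('pics/s33.png',s)
cv2.imwrite('pics/s33c.png',cv2.resize(s[40:380,140:360],None,fx=2.4,fy=1.75,interpolation=2))
w=grab_frame('wrist'); cv2.imwrite('pics/w33.png',w)
"
```

```text
t 48.72 p [466.5 309.3 284. ] F [-0.2  0.2  0.3] w 0.0
[[0.004, 0.059, 0.998], [0.002, 0.998, -0.059], [-1.0, 0.002, 0.004]]
[((np.float64(282.4), np.float64(195.7)), [276, 188, 14, 17, 191]), ((np.float64(284.2), np.float64(221.7)), [278, 214, 14, 17, 208]), ((np.float64(286.7), np.float64(251.9)), [279, 243, 16, 19, 243])] [((np.float64(379.9), np.float64(333.6)), [368, 321, 30, 20, 133]), ((np.float64(283.4), np.float64(359.3)), [274, 347, 20, 26, 402]), ((np.float64(245.9), np.float64(361.2)), [236, 349, 20, 26, 414])]
```

View pics/sd33.png

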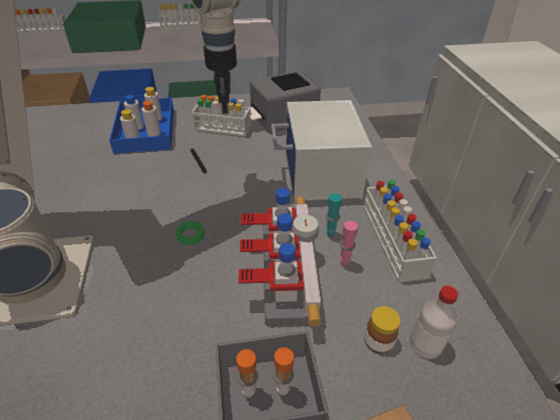

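View pics/s33.png

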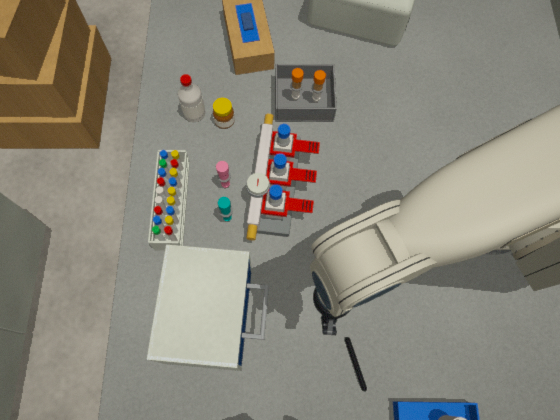

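View pics/w33.png

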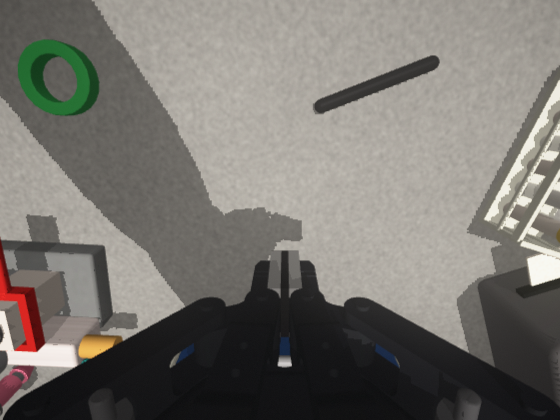

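Everything looks in place. One number check: the handle in the scene picture against the start picture (shut).

```bash
python3 -c "
from h import *
a=cv2.imread('pics/scene0.png')[240:375,235:275];b=cv2.imread('pics/s33.png')[240:375,235:275]
(p,r)=cv2.phaseCorrelate(np.float32(cv2.cvtColor(a,6)),np.float32(cv2.cvtColor(b,6)));print(p,r)
t=cv2.cvtColor(b,6)[20:95,22:36]; m=cv2.matchTemplate(cv2.cvtColor(a,6),t,cv2.TM_CCOEFF_NORMED); print(cv2.minMaxLoc(m))
"
```

```text
(0.06459918902233852, 0.5806322834650075) 0.7685845887219465
(-0.35374006628990173, 0.38571807742118835, (16, 0), (13, 44))
```

```bash
python3 -c "
from h import *
for f in ('scene0','s33'):
    g=cv2.cvtColor(cv2.imread(f'pics/{f}.png'),6); print(f,[g[r,256:272].tolist() for r in (300,325)])
"
```

```text
scene0 [[107, 144, 151, 148, 150, 153, 150, 136, 151, 163, 156, 140, 155, 152, 151, 151], [149, 148, 147, 148, 132, 135, 155, 163, 153, 138, 146, 149, 152, 150, 153, 152]]
s33 [[95, 97, 94, 93, 97, 95, 101, 111, 139, 113, 102, 92, 98, 95, 97, 98], [143, 141, 141, 140, 125, 128, 146, 158, 146, 129, 137, 142, 143, 143, 143, 144]]
```

The bar's brightness profile in row 325 is identical to the start, so the drawer is shut. Hand in.

```bash
python3 -c "
from rig import ticket
print(ticket.sign_off())"
```

```text
the job is handed in; nothing more can be done
None
```

The cartridges are changed and the job is handed in at about 49 s of the 208 s allowed; no verdict is reported back.

- **Spent cartridges:** I released both orange-capped ones from ports 1 and 2 by their collars. Both now stand in the tub, which had not moved.
- **Fresh cartridges:** I opened the drawer about 140 mm and found two blue-capped ones, in the middle and +y pockets. I pushed them into ports 1 and 2; each came to a hard stop at the height where its flange should meet the mouth.
- **Drawer:** I pushed it back until it hit its stop at about 30 N.

**Last checks:**
- **Caps:** In the side view, the caps in ports 1 and 2 sit within about 0.7 px of where the locked ones were at the start. The fitted cartridge in port 3 has not moved.
- **Handle:** It matches the shut position from the start within a pixel, about 3 mm. One profile row matched exactly and another was 1 px off under changed lighting. A template match on the handle was inconclusive.
- **Jar and look-alikes:** The jar is upright, and the pink and turquoise look-alikes are untouched.
- **Green-capped cartridge:** It was upright in its pocket when last seen, just before the drawer closed. It can't be seen with the drawer shut.

The first press on tab 1 briefly reached 67 N, and the second fresh cartridge reached 58 N when its flange met the mouth. Both were fingertip pushes, well under the 120 N wrist limit.

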